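# Unlock, load and close the imaging station

## Task

Get the imaging station ready for a run: first take the two transport locks from in front of the bays and thread them by their eyes onto the storage posts, one on each post and right down on the base. Then slide every cartridge on the bench, nose first, into a bay of its own (any bay) until it is fully home against the stop, and only then swing the clear cover fully shut. Leave the other things on the bench undisturbed.

Things in the scene. Friction and masses are not known exactly. Their poses are not given: they have to be found in the camera images.
- station: imaging station: white box, x -30 to 115 mm, 279 mm wide, 56 mm tall. Origin on the bench at the middle mouth; +x into the bays. Three bays at y -80, 0, 80: slots 73 mm wide, z 20 to 32.5 mm, 70 mm deep to a stop at x = 70; side lips top z 38, lead-ins from x = -10; floor runs out as an apron to x = -30, ramp to -42. Cartridge home: its origin at x 10, z 20, handle outside
- cover (a joint): angle of the station's clear cover, rad: 0 is shut (level over the bays), about 1.2 to 1.5 as found (standing open); a stiff hinge that stays where it is left, closed by 2 to 4 N at the rail
- cover_rail (a point): middle of the aluminium rail (12 x 14 mm section, 268 mm long along y) on the cover's free edge, 108 mm from the hinge. Axes turn with the cover; when shut the rail is at station x = 4 mm, z = 65 mm. The cover is a clear plate 5 mm thick
- cover_hinge (a point): middle of the cover's hinge line (along the station's y), at station x = 112 mm, z = 58 mm
- cartridge0: cartridge (two or three alike; None for good if absent): flat aluminium slab 120 x 70 x 10 mm (x, y, z) with a glass window and a black upright handle block near its -x end: 24 mm (x) by 16 mm (y), from z = 10 to 48 mm, centred at x = -45 mm. Origin: centre of the slab's underside; the +x end is the nose that goes into a bay first. About 0.2 kg
- handle0 (a point): point in the middle of cartridge 0's handle (x = -45, z = 38 mm of the cartridge)
- cartridge1: cartridge (two or three alike; None for good if absent): flat aluminium slab 120 x 70 x 10 mm (x, y, z) with a glass window and a black upright handle block near its -x end: 24 mm (x) by 16 mm (y), from z = 10 to 48 mm, centred at x = -45 mm. Origin: centre of the slab's underside; the +x end is the nose that goes into a bay first. About 0.2 kg
- handle1 (a point): point in the middle of cartridge 1's handle (x = -45, z = 38 mm of the cartridge)
- cartridge2: cartridge (two or three alike; None for good if absent): flat aluminium slab 120 x 70 x 10 mm (x, y, z) with a glass window and a black upright handle block near its -x end: 24 mm (x) by 16 mm (y), from z = 10 to 48 mm, centred at x = -45 mm. Origin: centre of the slab's underside; the +x end is the nose that goes into a bay first. About 0.2 kg
- handle2 (a point): point in the middle of cartridge 2's handle (x = -45, z = 38 mm of the cartridge)
- stand: storage stand, fixed for the run: grey base 140 x 170 x 12 mm (x, y, z) with two upright steel posts, 14 mm across with tapered tips, tops at z = 64 mm, at y = -40 and +40 mm. Origin: centre of its underside, on the bench
- post0 (a point): foot of the storage post at y = -40 mm of the stand, on the base's top (z = 12 mm)
- post1 (a point): foot of the storage post at y = 40 mm of the stand, on the base's top (z = 12 mm)
- lock0: steel transport lock: flat plate 100 x 50 x 8 mm (x, y, z) with a 26 mm square eye through it centred at x = +25 mm and an upright steel tab at x = -30 mm: 26 mm long (x), 12 mm wide (y), from z = 7 to 43 mm. Origin: centre of the plate's underside. Starts on the bench in front of the bays.
- eye0 (a point): centre of lock 0's square eye, level with the plate's underside
- lock1: steel transport lock: flat plate 100 x 50 x 8 mm (x, y, z) with a 26 mm square eye through it centred at x = +25 mm and an upright steel tab at x = -30 mm: 26 mm long (x), 12 mm wide (y), from z = 7 to 43 mm. Origin: centre of the plate's underside. Starts on the bench in front of the bays.
- eye1 (a point): centre of lock 1's square eye, level with the plate's underside
- beaker: glass beaker, 70 mm across, 85 mm tall; not part of the job, leave alone; origin at the centre of its underside
- tipbox: blue tip box 85 x 120 x 55 mm; not part of the job, leave alone; origin at the centre of its underside
- reagent: amber bottle 64 mm across, 130 mm tall; not part of the job, leave alone; origin at the centre of its underside
- jar: white jar 70 mm across, 80 mm tall; not part of the job, leave alone; origin at the centre of its underside
- timer: white timer 70 x 60 x 30 mm; not part of the job, leave alone; origin at the centre of its underside
- pad: paper pad 150 x 110 x 12 mm; not part of the job, leave alone; origin at the centre of its underside
Not all that is in view belongs to the job. Of the things like the stand, leave any that is green; of the rest the larger one is meant.

How it is judged:
By the outcome, as a careful person would: the job done as asked, in the order asked, and still so for the second after the job is handed in, with the robot touching nothing.
Of cartridge0, cartridge1, cartridge2 only 2 to 3 are there at a start; the rules pass over those that are not, and their reading is None.
At some moment in a run one of cartridge0, cartridge1, cartridge2, lock0, lock1 may be knocked a few centimetres aside while the robot is not near it.
Once in a run the grip may slacken for a moment while it holds something.
It also fails if it takes over 210 s, if anything falls off the work surface, if the arm or the gripper's body presses on something with over 40 N, if the wrist force passes 120 N, or if a joint passes its speed limit or range.

## Robot

A 6-joint arm with a two-finger parallel gripper is mounted at the origin on the work surface. World frame = base frame: x ahead of the robot, y to its left, z up, the work surface at z = 0. Lengths are in m, angles in rad, forces in N, time in s.
With the tool pointing down it reaches from about 0.3 to 0.85 m from the base axis. Payload 4.2 kg.
Tool frame: the origin (TCP) lies midway between the tips of the shut fingers; the grasp point (between the pads) lies 19 mm behind it; z points along the fingers, y is the line along which they close (so a half turn about z gives the same grasp; the last joint's range is limited). The gripper opens to 91 mm and grips with 3 to 60 N. Pads are 32 mm wide; open, the fingers measure 118 mm over their backs; the gripper's body (76 mm by 178 mm) begins 60 mm behind the grasp point.
Start: joints at [-1.272, 0.32, 1.565, -0, 1.257, -0.02], TCP at [0.18, -0.546, 0.214] pointing down, gripper open.
Joint ranges: [-3.11, 3.11], [-0.84, 2.01], [0.21, 2.61], [-1.34, 4.49], [0.05, 2.63], [-2.56, 2.56]. Speed limits (rad/s): [2.57, 2.57, 3.14, 3.14, 3.14, 3.14].

## Interface

Orientations are given as a unit quaternion [w, x, y, z].
In Python, from rig import * gives the robot as it stands.
- The arm moves only by the tool drive_tool, never from a script. Its argument "targets" is a list of rows, each an object with "dp": the shift along the tool's x, y, z as a fraction of full scale, a list of three; "roll": the turn about the tool's z as a fraction of full scale. In form: [{"dp": [tx, ty, tz], "roll": roll}, ...]. A call has 1 to 20 rows; each row is the pose to reach, as a shift and turn from the pose commanded when the call began, along the tool's axes at that moment; what a row does not reach only later rows make up. Full scale, the value 1, is 120 mm for a shift and 45 degrees for a turn. A row lasts 1/12 s, in which the tool goes at most 41.7 mm and 7.16 degrees, less where a joint would pass 70% of its speed; a pose out of reach is approached as far as the arm can. A call with a number of a shift or a turn outside -1 to 1 is refused whole. A call with a gripper value outside its range is refused whole. "grip" is the opening, from 0 (shut) to 1 (fully open), set as the call begins (left out, the last holds). The fingers move at their own pace and stop on an object; "newtons" is the grip in N (left out, the last holds). Time passes only in rows, so rows that repeat a pose let the fingers close. It gives the time, the measured TCP pose, the force, the opening and the grip force at its end, in the units of the state.
- observe(): the state, without advancing time (a new reading comes with each control period).
- capture(name): name is "scene" or "top" or "wrist"; returns a dict with "color" (400x640x3 uint8, red, green, blue), "vertical_fov" (degrees; the focal length in pixels is half the picture's height over the tangent of half this angle, whatever the lens; pixels are square), "cx", "cy" (the principal point, pixels), "k1" (the pictures are not rectified: a ray, as slopes to the right and down, at radius r is drawn at 1 + k1 r^2 times it, then the intrinsics apply), "world_to_cam" (4x4, takes a point from world to camera coordinates); the wrist camera has in their place "tool_from_camera" (4x4, takes a point from camera to tool coordinates, whose origin is the TCP and whose axes are the flange's). Camera axes: x right, y down, z forward; pixel columns grow to the right and rows downward; lengths in m; the calibration is good to about 2 mm. A picture is of the moment at which its call begins: read the wrist's pose just before it. There is no depth.
- job_done(): hands the job in; it is judged then, once.
The state is a dict: "clock": time; "joint_positions": joint angles; "qd": joint speeds; "joint_torque": joint torques, N m; "tool_pos": TCP position; "ee_rot": TCP orientation; "contact_force": force on the tool from outside, world axes, zero at the start; "wrist_torque": the same for the moment, N m; "grip_width": finger opening in m; "grip_force": force on a finger pad.
Only numpy, scipy, OpenCV 4.12 (cv2) and the standard library are available. Lean on these libraries where they do the work, as an engineer would, in place of code of your own. Each camera call takes 0.05 s, during which the arm holds its last target. There are 200 camera calls.

## Working session

There is one attempt and no reset: what is moved stays moved. The work goes in short steps, Python scripts to look and compute and a tool call to move; the robot and the scene stay as the last step left them, time stands still between calls to the robot, and variables do not carry over. Pictures are saved under pics/ and viewed, at most 14 in all, crops included, and the job is handed in when it is done.

Besides the shell and the picture viewer there is one more tool, called after "Call:" as name([rows], argument=value, ...), one row to a line, values as JSON. drive_tool: Moves the arm, as the interface text tells. Its arguments: {"type":"object","properties":{"targets":{"type":"array","items":{"type":"object","properties":{"dp":{"type":"array","items":{"type":"number"}},"roll":{"type":"number"}}}},"grip":{"type":"number"},"newtons":{"type":"number"}},"required":["targets"]}

```bash
ls; mkdir -p pics; cat > h.py <<'E'
from rig import *
import numpy as np, cv2
from scipy.spatial.transform import Rotation as R
def save(c,f): cv2.imwrite('pics/'+f,c['color'][:,:,::-1])
def pose():
    s=observe(); T=np.eye(4); q=s['ee_rot']; T[:3,:3]=R.from_quat([q[1],q[2],q[3],q[0]]).as_matrix(); T[:3,3]=s['tool_pos']; return T
def cam(name):
    T=pose(); c=capture(name)
    c['c2w']= T@np.array(c['tool_from_camera']) if 'tool_from_camera' in c else np.linalg.inv(np.array(c['world_to_cam']))
    return c
def ray(c,uv):
    f=200/np.tan(np.radians(c['vertical_fov'])/2); k=c['k1']
    K=np.array([[f,0,c['cx']],[0,f,c['cy']],[0,0,1]])
    p=cv2.undistortPoints(np.array(uv,float).reshape(-1,1,2),K,np.array([k,0,0,0,0.]))[:,0]
    d=np.c_[p,np.ones(len(p))]@c['c2w'][:3,:3].T
    return c['c2w'][:3,3],d
def onz(c,uv,z):
    o,d=ray(c,uv); return o+d*((z-o[2])/d[:,2])[:,None]
def proj(c,P):
    f=200/np.tan(np.radians(c['vertical_fov'])/2)
    p=(np.atleast_2d(P)-c['c2w'][:3,3])@c['c2w'][:3,:3]; p=p[:,:2]/p[:,2:]
    return p*(1+c['k1']*(p**2).sum(1))[:,None]*f+[c['cx'],c['cy']]
E
python3 - <<'E'
from h import *
for n in('scene','top'):
    c=cam(n); save(c,n+'0.png'); print(n,c['vertical_fov'],c['cx'],c['cy'],c['k1'],c['c2w'].round(3).tolist())
np.set_printoptions(suppress=True)
c=cam('wrist');print(np.array(c['tool_from_camera']).round(4),c['vertical_fov'],c['k1'],pose().round(4)); print(observe())
E
```

```text
pics
scene 51.44661103538745 320.46779650041725 199.64536804175674 -0.10957195074123309 [[0.716, 0.526, -0.459, 1.162], [0.698, -0.552, 0.456, -0.653], [-0.013, -0.647, -0.763, 1.182], [0.0, 0.0, 0.0, 1.0]]
top 42.11150691769701 329.59712340500437 198.0476734844335 0.03910699521804492 [[0.079, -0.976, 0.203, 0.094], [-0.997, -0.079, 0.011, 0.026], [0.006, -0.204, -0.979, 1.993], [0.0, 0.0, 0.0, 1.0]]
[[-0.0007 -0.9657 -0.2595  0.073 ]
 [ 1.     -0.0007 -0.0001  0.0014]
 [-0.0001 -0.2595  0.9657 -0.171 ]
 [ 0.      0.      0.      1.    ]] 60.47086694166169 -0.04599132822396861 [[ 0.9496  0.3134 -0.0004  0.1801]
 [ 0.3134 -0.9496  0.0013 -0.5457]
 [ 0.     -0.0014 -1.      0.2133]
 [ 0.      0.      0.      1.    ]]
{'clock': 0.15, 'joint_positions': array([-1.27199741,  0.32016967,  1.56539709,  0.00000688,  1.25738818,
       -0.02000146]), 'qd': array([-0.00037358, -0.00208666, -0.00386873, -0.00024738,  0.0002941 ,
        0.00015697]), 'joint_torque': array([  0.00058395, -41.27709389, -23.21553826,   0.07280414,
         0.04340951,  -0.00010106]), 'tool_pos': array([ 0.18011205, -0.54566642,  0.21329993]), 'ee_rot': array([-0.00067499,  0.98732261,  0.15872494, -0.0000914 ]), 'contact_force': array([ 0.13898791, -0.76952986,  0.79137261]), 'wrist_torque': array([-0.02565648, -0.05417523, -0.01200065]), 'grip_force': 0.0, 'grip_width': 0.09128420966474698}
```

View pics/scene0.png

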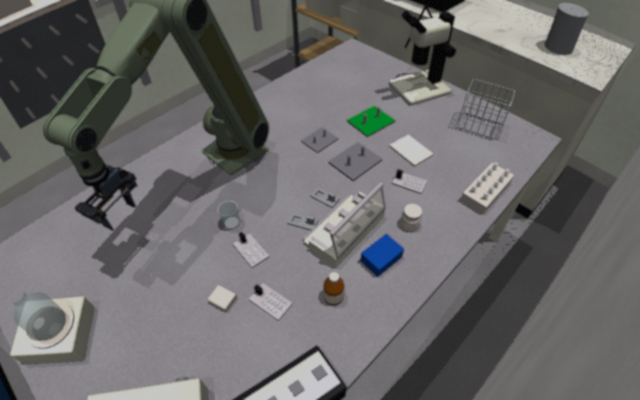

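View pics/top0.png

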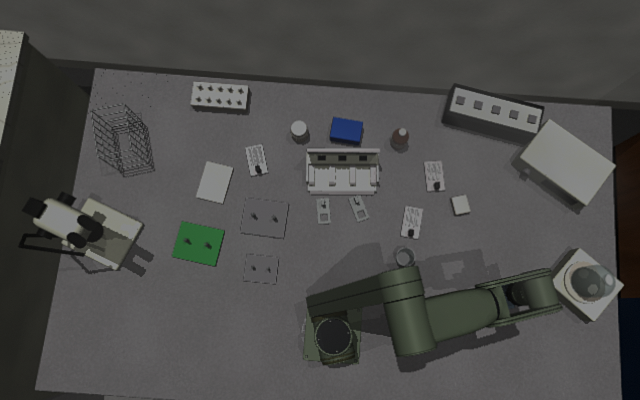

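The overview shows three cartridges at top-view px (257,160), (434,176) and (411,221). The locks are at (323,211) and (359,207), the large grey stand at (265,217) and the station at (343,172). Next, an enlarged crop and rough world positions.

```bash
python3 - <<'E'
from h import *
np.set_printoptions(suppress=True,precision=3)
c=cam('top'); save(c,'top1.png'); im=c['color'][120:280,190:456,::-1]
cv2.imwrite('pics/topc.png',cv2.resize(im,None,fx=3,fy=3,interpolation=cv2.INTER_CUBIC))
for n,uv,z in [('cartA',(257,160),.01),('hA',(258,170),.04),('cartB',(434,176),.01),('hB',(437,186),.04),('cartC',(411,221),.01),('hC',(411,233),.04),('l0',(323,211),0),('l1',(359,207),0),('stand',(265,217),.012),('stn',(343,192),.03),('beaker',(404,257),0.08)]:
    print(n,onz(c,uv,z)[0])
E
```

```text
cartA [0.636 0.346 0.01 ]
hA [0.588 0.333 0.04 ]
cartB [ 0.627 -0.354  0.01 ]
hB [ 0.58  -0.362  0.04 ]
cartC [ 0.441 -0.273  0.01 ]
hC [ 0.39 -0.27  0.04]
l0 [ 0.454  0.07  -0.   ]
l1 [ 0.482 -0.069  0.   ]
stand [0.411 0.29  0.012]
stn [ 0.53  -0.002  0.03 ]
beaker [ 0.293 -0.243  0.08 ]
```

View pics/topc.png

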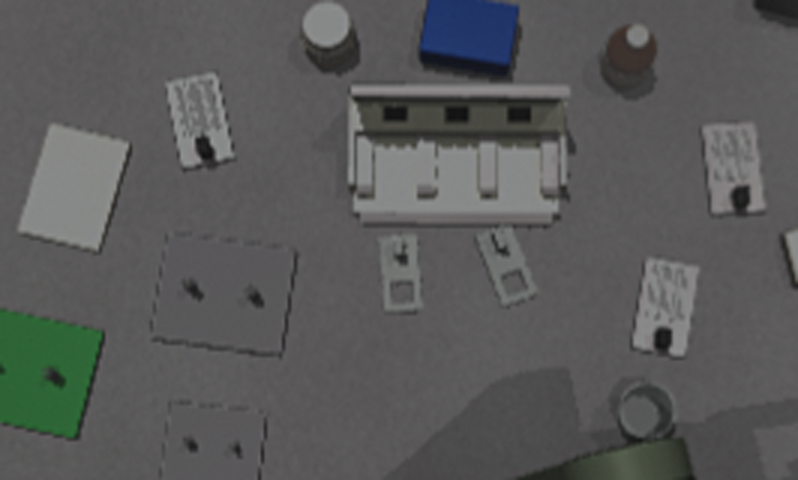

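The crop shows both locks with eyes towards the robot and tabs towards the station. All three cartridges point nose to +x, and the large grey stand is at crop px (225,293). I'll level the tool yaw and go over the locks for a wrist view.

Call:
drive_tool([
  {"dp": [0, 0, -0.33], "roll": 0.15},
  {"dp": [0, 0, -0.67], "roll": 0.3},
  {"dp": [0, 0, -1], "roll": 0.406},
  {"dp": [0, 0, -1], "roll": 0.406},
  {"dp": [0, 0, -1], "roll": 0.406},
])

```text
clock: 0.62
tool_pos: [0.1805, -0.5469, 0.3365]
ee_rot: [0.003, 1.0, 0.0, 0.001]
contact_force: [0.6, 0.3, -0.1]
grip_width: 0.0913
grip_force: 0.0
```

Call:
drive_tool([
  {"dp": [0.25, -0.25, 0], "roll": 0},
  {"dp": [0.5, -0.5, 0], "roll": 0},
  {"dp": [0.75, -0.75, 0], "roll": 0},
  {"dp": [1, -1, 0], "roll": 0},
  {"dp": [1, -1, 0], "roll": 0},
])

```text
clock: 1.03
tool_pos: [0.3036, -0.4209, 0.3323]
ee_rot: [-0.003, 1.0, 0.003, 0.0]
contact_force: [0.4, 0.4, -0.2]
grip_width: 0.0913
grip_force: 0.0
```

Call:
drive_tool([
  {"dp": [0.25, -0.25, 0], "roll": 0},
  {"dp": [0.5, -0.5, 0], "roll": 0},
  {"dp": [0.75, -0.75, 0], "roll": 0},
  {"dp": [1, -1, 0], "roll": 0},
  {"dp": [1, -1, 0], "roll": 0},
])

```text
clock: 1.45
tool_pos: [0.4235, -0.3013, 0.3319]
ee_rot: [-0.002, 1.0, 0.003, -0.0]
contact_force: [1.0, -0.4, 0.4]
grip_width: 0.0912
grip_force: 0.0
```

Call:
drive_tool([
  {"dp": [0.1, -0.3, 0], "roll": 0},
  {"dp": [0.2, -0.6, 0], "roll": 0},
  {"dp": [0.25, -1, 0], "roll": 0},
  {"dp": [0.25, -1, 0], "roll": 0},
])

```text
clock: 1.78
tool_pos: [0.4498, -0.1814, 0.3324]
ee_rot: [-0.002, 1.0, 0.003, -0.001]
contact_force: [-0.6, 0.1, -0.4]
grip_width: 0.0912
grip_force: 0.0
```

Call:
drive_tool([
  {"dp": [0, -0.3, 0], "roll": 0},
  {"dp": [0, -0.6, 0], "roll": 0},
  {"dp": [0, -1, 0], "roll": 0},
  {"dp": [0, -1, 0], "roll": 0},
  {"dp": [0, -1, 0], "roll": 0},
])

```text
clock: 2.2
tool_pos: [0.4496, -0.0649, 0.333]
ee_rot: [0.0, 1.0, 0.002, -0.001]
contact_force: [-0.9, -0.0, -0.2]
grip_width: 0.0913
grip_force: 0.0
```

```bash
python3 - <<'E'
from h import *
c=cam('wrist'); save(c,'w1.png'); np.save('pics/w1.npy',c,allow_pickle=True); print(pose().round(4),observe()['joint_positions'].round(3))
E
```

```text
[[ 1.      0.002  -0.0017  0.4499]
 [ 0.002  -1.     -0.001  -0.0663]
 [-0.0017  0.001  -1.      0.3331]
 [ 0.      0.      0.      1.    ]] [-1.710e-01  7.100e-02  1.588e+00 -1.000e-03  1.484e+00  1.398e+00]
```

View pics/w1.png

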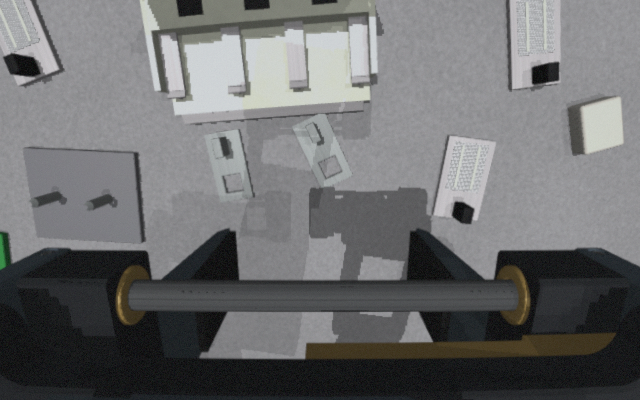

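The wrist view covers almost everything. Locks are at px (230,163) and (322,148), with eyes at (234,183) and (330,167). Stand posts have their feet near (33,200) and (90,207). Station mouth is around (270,110), and the three cartridges are visible. Next I'll segment them by colour.

```bash
python3 - <<'E'
from h import *
c=np.load('pics/w1.npy',allow_pickle=True).item(); im=c['color'].astype(int)
for n,(u,v) in dict(lock=(220,160),lock2=(315,150),eye=(234,184),bench=(260,230),bench2=(180,170),bench3=(400,140),stand=(70,180),stand2=(120,220),tab=(224,148),cart=(450,150),handle=(462,213),apron=(270,90),ramp=(250,113),shadow=(280,150)).items(): print(n,im[v-1:v+2,u-1:u+2].mean((0,1)).round())
b=cv2.resize(c['color'][95:250,15:375,::-1],None,fx=2.2,fy=2.2,interpolation=cv2.INTER_CUBIC); cv2.imwrite('pics/w1c.png',b)
E
```

```text
lock [162. 167. 167.]
lock2 [157. 163. 163.]
eye [147. 147. 149.]
bench [121. 121. 123.]
bench2 [143. 144. 146.]
bench3 [147. 147. 149.]
stand [126. 126. 131.]
stand2 [126. 127. 131.]
tab [56. 58. 58.]
cart [195. 192. 196.]
handle [22. 23. 24.]
apron [206. 211. 202.]
ramp [141. 139. 142.]
shadow [147. 147. 149.]
```

View pics/w1c.png

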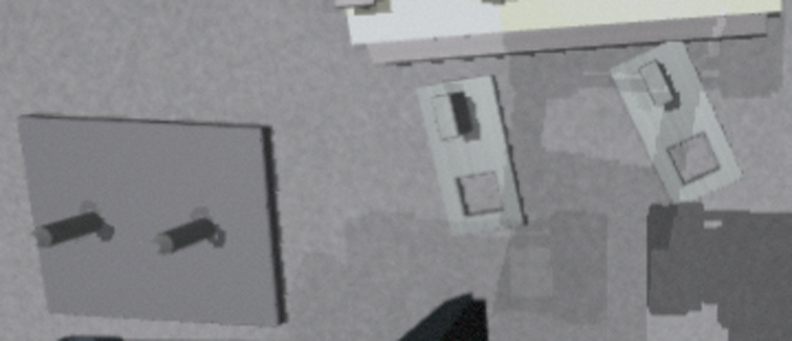

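Enlarged: lock 0's plate corners are at crop (417,88), (491,76), (520,225) and (451,235). Lock 1's are at (610,73), (683,41), (742,172) and (670,202). The stand top's are at (21,117), (268,126), (281,325) and (46,314).

```bash
cat >> h.py <<'E'
def rect(P):
    "centre, long-axis yaw (deg, mod 180), sizes mm of ground points"
    (x,y),(w,h),a=cv2.minAreaRect((np.array(P)[:,:2]*1000).astype(np.float32))
    if w<h: w,h,a=h,w,a+90
    return np.array([x/1000,y/1000]),(a+90)%180-90,(w,h)
def blobs(m,lo,hi):
    cs,_=cv2.findContours(m.astype(np.uint8),cv2.RETR_EXTERNAL,cv2.CHAIN_APPROX_NONE)
    return [x[:,0].astype(float) for x in cs if lo<cv2.contourArea(x)<hi]
E
python3 - <<'E'
from h import *
np.set_printoptions(suppress=True,precision=4)
c=np.load('pics/w1.npy',allow_pickle=True).item()
for n,z,P in [('l0',.008,[(417,88),(491,76),(520,225),(451,235)]),('l1',.008,[(610,73),(683,41),(742,172),(670,202)]),('stand',.012,[(21,117),(268,126),(281,325),(46,314)])]:
    Q=onz(c,np.array(P)/2.2+[15,95],z); print(n,Q[:,:2].mean(0),rect(Q), np.linalg.norm(np.diff(Q[[0,1,2,3,0]],axis=0),axis=1)*1000, Q[:,:2].tolist())
# post tips (z .064) and feet seen in crop
print(onz(c,np.array([(43,236),(164,243)])/2.2+[15,95],.064),onz(c,np.array([(106,231),(218,236)])/2.2+[15,95],.012))
print('eyes',onz(c,np.array([(480,193),(694,158)])/2.2+[15,95],.006), 'tabtop',onz(c,np.array([(445,116),(655,82)])/2.2+[15,95],.043))
im=cv2.GaussianBlur(c['color'],(0,0),1.5).astype(int)
m=(im[...,1]-im[...,0]>=3)&(im[...,2]-im[...,1]<=2)&(im[...,1]>110); m[:115]=0; m[210:]=0
for b in blobs(m,600,4000):
    print(rect(onz(c,b,.008)))
E
```

```text
l0 [0.4539 0.0702] (array([0.4539, 0.07  ]), 8.717452049255371, (99.2716064453125, 49.18772888183594)) [49.1877 99.2776 47.9424 99.0799] [[0.49923815948415234, 0.10182298320576859], [0.5066931397726808, 0.05320348418062927], [0.40840288365599126, 0.03923679810784235], [0.40132632504589316, 0.08665403396021869]]
l1 [ 0.4766 -0.0663] (array([ 0.4767, -0.0665]), 24.63321304321289, (93.83496856689453, 51.785343170166016)) [50.7803 92.5491 51.8023 92.5082] [[0.5085552478371185, -0.023449575038923323], [0.5285400077600177, -0.07013198951668172], [0.44484426639574115, -0.10963332780314916], [0.4244657516255002, -0.062007718544693155]]
stand [0.4098 0.2922] (array([0.4096, 0.2929]), 87.5028305053711, (177.10189819335938, 139.83982849121094)) [170.763  138.9601 173.3704 139.9834] [[0.4830012131223424, 0.3719972835385865], [0.47556105535253423, 0.2013964264816951], [0.3369457849956665, 0.2111792402575977], [0.34357036789105067, 0.38442298006455883]]
[[0.414  0.3272 0.064 ]
 [0.4097 0.2488 0.064 ]] [[0.4047 0.3264 0.012 ]
 [0.4013 0.2466 0.012 ]]
eyes [[ 0.4299  0.0655  0.006 ]
 [ 0.4537 -0.0778  0.006 ]] tabtop [[ 0.4842  0.0742  0.043 ]
 [ 0.5044 -0.0532  0.043 ]]
(array([0.4548, 0.0697]), 9.831299781799316, (101.55215454101562, 51.84661865234375))
(array([ 0.5129, -0.4748]), 15.930872917175293, (52.975730895996094, 51.779232025146484))
(array([ 0.4767, -0.0663]), 25.158859252929688, (101.58265686035156, 51.184226989746094))
```

```bash
cat >> h.py <<'E'
def go(x,y,z,yaw):
    "print dp and roll from the measured pose to a tool-down pose"
    T=pose(); d=T[:3,:3].T@(np.array([x,y,z])-T[:3,3])
    cy=np.degrees(np.arctan2(T[1,0],T[0,0])); print('at',T[:3,3].round(4),'yaw',round(cy,2),'-> dp',(d/.12).round(3),'roll',round(((cy-yaw+180)%360-180)/45,3))
E
```

Call:
drive_tool([
  {"dp": [0.07, -0.25, 0.2], "roll": 0},
  {"dp": [0.14, -0.5, 0.4], "roll": 0},
  {"dp": [0.21, -0.75, 0.6], "roll": 0},
  {"dp": [0.28, -1, 0.8], "roll": 0},
  {"dp": [0.28, -1, 0.8], "roll": 0},
  {"dp": [0.28, -1, 0.8], "roll": 0},
], grip=0.33)

```text
clock: 2.75
tool_pos: [0.4835, 0.0528, 0.2359]
ee_rot: [0.001, 1.0, 0.0, -0.002]
contact_force: [0.1, -0.3, -0.1]
grip_width: 0.0538
grip_force: 0.0
```

Call:
drive_tool([
  {"dp": [0, -0.07, 0.3], "roll": -0.1},
  {"dp": [0, -0.17, 0.6], "roll": -0.2},
  {"dp": [0, -0.17, 1], "roll": -0.2},
  {"dp": [0, -0.17, 1], "roll": -0.2},
  {"dp": [0, -0.17, 1], "roll": -0.2},
])

```text
clock: 3.17
tool_pos: [0.4828, 0.0722, 0.1166]
ee_rot: [0.001, 0.997, 0.077, -0.002]
contact_force: [-0.1, -0.1, -0.0]
grip_width: 0.0304
grip_force: 0.0
```

```bash
python3 - <<'E'
from h import *
go(.484,.0746,.015,9.2)
c=cam('wrist'); save(c,'w2.png'); np.save('pics/w2.npy',c,allow_pickle=True)
im=cv2.GaussianBlur(c['color'],(0,0),1.5).astype(int)
m=(im[...,1]-im[...,0]>=3)&(im[...,2]-im[...,1]<=2)&(im[...,1]>110)
for b in blobs(m,800,40000): print(b.min(0),b.max(0),rect(onz(c,b,.008)))
E
```

```text
at [0.4828 0.0722 0.1166] yaw 8.87 -> dp [ 0.017 -0.018  0.847] roll -0.007
[288. 181.] [347. 210.] (array([0.49269186, 0.07636229]), -82.32340908050537, (49.735374450683594, 24.767166137695312))
[438. 179.] [511. 278.] (array([ 0.47824936, -0.06641053]), 26.501571655273438, (99.05368041992188, 50.405887603759766))
[246.   4.] [585. 172.] (array([0.58822961, 0.00426205]), -85.85257005691528, (280.09625244140625, 104.08374786376953))
[227.   0.] [242. 101.] (array([0.59320325, 0.15565631]), 4.28193473815918, (72.59991455078125, 10.725408554077148))
```

View pics/w2.png

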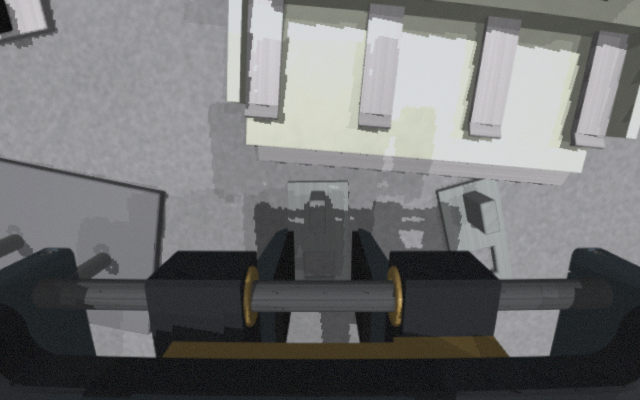

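The tab (px 318,205) sits centred between the fingers and the plate edges run parallel to them. Descend and grip.

Call:
drive_tool([
  {"dp": [0.017, -0.018, 0.3], "roll": -0.007},
  {"dp": [0.017, -0.018, 0.6], "roll": -0.007},
  {"dp": [0.017, -0.018, 0.8], "roll": -0.007},
  {"dp": [0.017, -0.018, 0.85], "roll": -0.007},
  {"dp": [0.017, -0.018, 0.85], "roll": -0.007},
  {"dp": [0.017, -0.018, 0.85], "roll": -0.007},
])

```text
clock: 3.72
tool_pos: [0.4881, 0.0766, 0.0182]
ee_rot: [-0.0, 0.997, 0.081, 0.002]
contact_force: [0.3, -0.3, 1.0]
grip_width: 0.03
grip_force: 0.0
```

Call:
drive_tool([
  {"dp": [0, 0, 0], "roll": 0},
  {"dp": [0, 0, 0], "roll": 0},
  {"dp": [0, 0, 0], "roll": 0},
  {"dp": [0, 0, 0], "roll": 0},
  {"dp": [0, 0, 0], "roll": 0},
  {"dp": [0, 0, 0], "roll": 0},
], grip=0, newtons=45)

```text
clock: 4.22
tool_pos: [0.4866, 0.0769, 0.0173]
ee_rot: [0.0, 0.997, 0.081, 0.001]
contact_force: [-0.7, -2.3, 7.9]
grip_width: 0.0116
grip_force: 45.0
```

Call:
drive_tool([
  {"dp": [0, 0, -0.2], "roll": 0},
  {"dp": [0, 0, -0.4], "roll": 0},
  {"dp": [0, 0, -0.6], "roll": 0},
  {"dp": [0, 0, -0.8], "roll": 0},
  {"dp": [0, 0, -0.9], "roll": 0},
  {"dp": [0, 0, -0.9], "roll": 0},
  {"dp": [0, 0, -0.9], "roll": 0},
])

```text
clock: 4.8
tool_pos: [0.4855, 0.0768, 0.1242]
ee_rot: [0.0, 0.997, 0.081, 0.001]
contact_force: [0.0, 0.9, -2.5]
grip_width: 0.0117
grip_force: 45.0
```

```bash
python3 - <<'E'
from h import *
# stand yaw -3.5: eye target = post1 tip (.411,.327); tab 55 mm along stand +x
a=np.radians(-3.5)
for p in [(.411,.327),(.409,.248)]:
    go(p[0]+.055*np.cos(a),p[1]+.055*np.sin(a),.125,-3.5)
E
```

```text
at [0.4855 0.0768 0.1242] yaw 9.32 -> dp [ 0.172 -2.056 -0.006] roll 0.285
at [0.4855 0.0768 0.1242] yaw 9.32 -> dp [ 0.049 -1.409 -0.007] roll 0.285
```

Call:
drive_tool([
  {"dp": [0.04, -0.25, 0], "roll": 0.1},
  {"dp": [0.08, -0.5, 0], "roll": 0.2},
  {"dp": [0.09, -0.75, 0], "roll": 0.285},
  {"dp": [0.09, -1, 0], "roll": 0.285},
  {"dp": [0.09, -1, 0], "roll": 0.285},
  {"dp": [0.09, -1, 0], "roll": 0.285},
])

```text
clock: 5.3
tool_pos: [0.4755, 0.1976, 0.1222]
ee_rot: [0.001, 1.0, -0.029, -0.002]
contact_force: [-0.4, -1.0, -1.4]
grip_width: 0.0115
grip_force: 45.0
```

```bash
python3 - <<'E'
from h import *
a=np.radians(-3.5); p=(.411,.327)
go(p[0]+.055*np.cos(a),p[1]+.055*np.sin(a),.125,-3.5)
c=cam('wrist'); save(c,'w3.png'); np.save('pics/w3.npy',c,allow_pickle=True)
E
```

```text
at [0.4755 0.1976 0.1222] yaw -3.33 -> dp [-0.141 -1.044 -0.025] roll 0.004
```

View pics/w3.png

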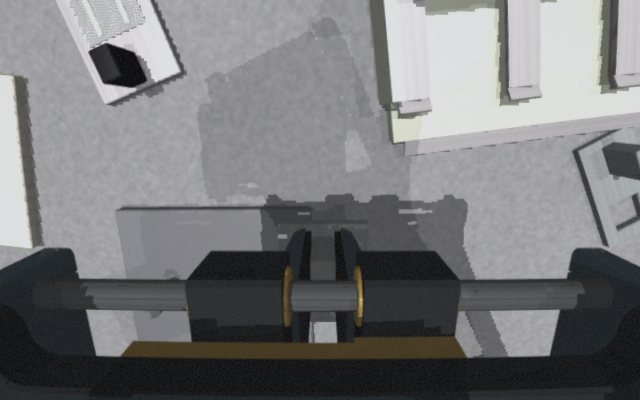

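Here the stand's far edge runs from its left corner at px (118,208), and a post foot shows at about (170,275). The lock hangs between the fingers. I'll check the stand position with these.

```bash
python3 - <<'E'
from h import *
np.set_printoptions(suppress=True,precision=4)
c=np.load('pics/w3.npy',allow_pickle=True).item()
Q=onz(c,[(118,208),(260,206)],.012); print(Q)
d=Q[1]-Q[0]; print('edge yaw',np.degrees(np.arctan2(d[0],-d[1])))
im=cv2.GaussianBlur(c['color'],(0,0),1).astype(int)
print(im[200:216,200].tolist()); print(im[230,105:130,0].tolist())
# top camera posts
t=cam('top'); save(t,'top2.png'); g=t['color']
cv2.imwrite('pics/top2c.png',cv2.resize(g[185:245,230:300,::-1],None,fx=8,fy=8,interpolation=cv2.INTER_CUBIC))
E
```

```text
[[0.4853 0.3719 0.012 ]
 [0.4797 0.2489 0.012 ]]
edge yaw -2.6002555282478257
[[162, 161, 164], [162, 162, 164], [162, 162, 165], [162, 162, 165], [157, 157, 160], [142, 142, 145], [116, 116, 118], [89, 89, 91], [80, 80, 83], [94, 94, 97], [116, 116, 121], [132, 132, 137], [138, 138, 143], [138, 138, 143], [135, 136, 140], [134, 134, 139]]
[163, 163, 164, 165, 165, 165, 166, 167, 166, 165, 164, 162, 157, 148, 141, 138, 138, 138, 138, 138, 138, 139, 139, 138, 138]
```

View pics/top2c.png

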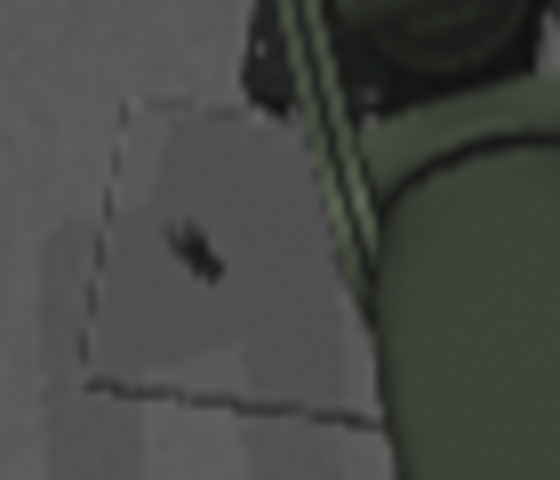

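```bash
python3 - <<'E'
from h import *
np.set_printoptions(suppress=True,precision=4)
t=cam('top')
print(onz(t,[(230+175/8,185+232/8)],.064),onz(t,[(230+210/8,185+272/8)],.012))
print('corner +x+y',onz(t,[(230+128/8,185+103/8)],.012),'-x+y',onz(t,[(230+88/8,185+383/8)],.012))
print('tip px',proj(t,[.4108,.3307,.064]),proj(t,[.4108,.3307,.012]),((proj(t,[[.4108,.3307,.064],[.4108,.3307,.012]])-[230,185])*8))
c=np.load('pics/w1.npy',allow_pickle=True).item()
print((proj(c,[[.4108,.3307,.064],[.4108,.3307,.012],[.4066,.2509,.064],[.4066,.2509,.012]])-[15,95])*2.2)
E
```

```text
[[0.41   0.3338 0.064 ]] [[0.4004 0.3232 0.012 ]]
corner +x+y [[0.48   0.3718 0.012 ]] -x+y [[0.3422 0.3755 0.012 ]]
tip px [[252.7248 213.8589]] [[254.6014 216.2003]] [[181.7982 230.8716]
 [196.8113 249.6022]]
[[ 38.892  240.9685]
 [ 98.4755 222.3072]
 [161.5496 247.826 ]
 [210.7393 228.3686]]
```

Call:
drive_tool([
  {"dp": [-0.03, -0.25, 0], "roll": 0},
  {"dp": [-0.06, -0.5, 0], "roll": 0},
  {"dp": [-0.1, -0.75, 0], "roll": 0},
  {"dp": [-0.11, -1, 0], "roll": 0},
  {"dp": [-0.11, -1, 0], "roll": 0},
  {"dp": [-0.11, -1, 0], "roll": 0},
  {"dp": [-0.11, -1, 0], "roll": 0},
])

```text
clock: 6.03
tool_pos: [0.4709, 0.316, 0.1234]
ee_rot: [0.001, 1.0, -0.031, -0.001]
contact_force: [-0.5, -0.4, -0.9]
grip_width: 0.0121
grip_force: 45.0
```

```bash
python3 - <<'E'
from h import *
go(.4694,.326,.09,-3)
s=cam('scene'); print(proj(s,[[.412,.329,.064],[.408,.25,.064]]))
p=proj(s,[.412,.329,.064])[0].astype(int); print(p)
c=cam('wrist')
a=s['color'][p[1]-45:p[1]+45,p[0]-60:p[0]+60,::-1]; b=c['color'][180:400,200:440,::-1]
a=cv2.resize(a,(480,360),interpolation=cv2.INTER_CUBIC); b=cv2.resize(b,(320,293))
o=np.zeros((360,800,3),np.uint8); o[:,:480]=a; o[:293,480:]=b; cv2.imwrite('pics/chk1.png',o)
E
```

```text
at [0.4709 0.316  0.1234] yaw -3.56 -> dp [-0.017 -0.083  0.278] roll -0.012
[[361.32085472 145.89630212]
 [347.32191538 155.37742462]]
[361 145]
```

View pics/chk1.png

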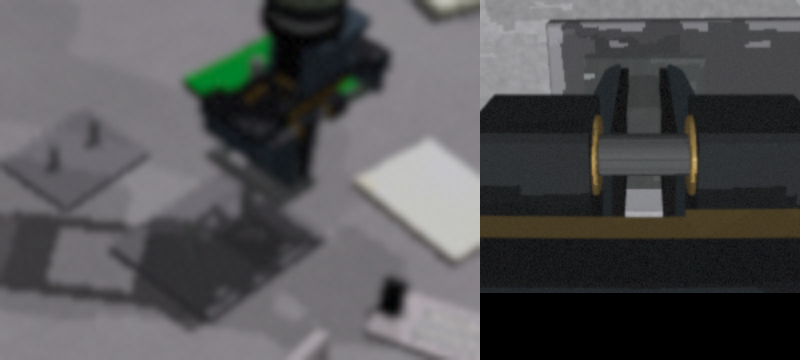

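The scene view shows the lock held level over the stand, with no slip. The eye is hidden, so I'll lower in stages and watch the force.

Call:
drive_tool([
  {"dp": [-0.017, -0.083, 0], "roll": -0.012},
  {"dp": [-0.017, -0.083, 0.1], "roll": -0.012},
  {"dp": [-0.017, -0.083, 0.2], "roll": -0.012},
  {"dp": [-0.017, -0.083, 0.27], "roll": -0.012},
  {"dp": [-0.017, -0.083, 0.34], "roll": -0.012},
  {"dp": [-0.017, -0.083, 0.4], "roll": -0.012},
  {"dp": [-0.017, -0.083, 0.45], "roll": -0.012},
  {"dp": [-0.017, -0.083, 0.45], "roll": -0.012},
])

```text
clock: 6.8
tool_pos: [0.469, 0.3272, 0.0686]
ee_rot: [0.001, 1.0, -0.026, -0.001]
contact_force: [-0.4, 0.3, -1.4]
grip_width: 0.0115
grip_force: 45.0
```

Call:
drive_tool([
  {"dp": [0, 0, 0.1], "roll": 0},
  {"dp": [0, 0, 0.18], "roll": 0},
  {"dp": [0, 0, 0.25], "roll": 0},
  {"dp": [0, 0, 0.3], "roll": 0},
  {"dp": [0, 0, 0.33], "roll": 0},
  {"dp": [0, 0, 0.33], "roll": 0},
  {"dp": [0, 0, 0.33], "roll": 0},
])

```text
clock: 7.38
tool_pos: [0.4697, 0.3277, 0.0303]
ee_rot: [-0.0, 1.0, -0.026, 0.0]
contact_force: [-0.3, 0.6, -1.7]
grip_width: 0.012
grip_force: 45.0
```

Call:
drive_tool([
  {"dp": [0, 0, 0.01], "roll": 0},
  {"dp": [0, 0, 0.02], "roll": 0},
  {"dp": [0, 0, 0.02], "roll": 0},
])

```text
clock: 7.63
tool_pos: [0.4699, 0.3278, 0.0294]
ee_rot: [-0.0, 1.0, -0.026, 0.001]
contact_force: [-1.6, -1.1, 7.0]
grip_width: 0.0113
grip_force: 45.0
```

Call:
drive_tool([
  {"dp": [0, 0, 0], "roll": 0},
  {"dp": [0, 0, 0], "roll": 0},
  {"dp": [0, 0, 0], "roll": 0},
  {"dp": [0, 0, 0], "roll": 0},
], grip=0.33)

```text
clock: 7.97
tool_pos: [0.4695, 0.3276, 0.0278]
ee_rot: [0.0, 1.0, -0.026, 0.0]
contact_force: [0.6, -0.3, 0.2]
grip_width: 0.0298
grip_force: 0.0
```

Call:
drive_tool([
  {"dp": [0, 0, -0.25], "roll": 0},
  {"dp": [0, 0, -0.5], "roll": 0},
  {"dp": [0, 0, -0.75], "roll": 0},
  {"dp": [0, 0, -1], "roll": 0},
  {"dp": [0, 0, -1], "roll": 0},
  {"dp": [0, 0, -1], "roll": 0},
])

```text
clock: 8.47
tool_pos: [0.4705, 0.3282, 0.1497]
ee_rot: [-0.001, 1.0, -0.026, 0.002]
contact_force: [-0.1, 0.8, -0.1]
grip_width: 0.0304
grip_force: 0.0
```

Call:
drive_tool([
  {"dp": [0.1, 0.25, -0.2], "roll": 0},
  {"dp": [0.2, 0.5, -0.4], "roll": 0},
  {"dp": [0.25, 0.75, -0.6], "roll": 0},
  {"dp": [0.25, 1, -0.8], "roll": 0},
  {"dp": [0.25, 1, -0.8], "roll": 0},
  {"dp": [0.25, 1, -0.8], "roll": 0},
  {"dp": [0.25, 1, -0.8], "roll": 0},
])

```text
clock: 9.05
tool_pos: [0.4925, 0.2062, 0.2422]
ee_rot: [0.0, 1.0, -0.026, -0.001]
contact_force: [-0.2, 0.1, -0.4]
grip_width: 0.0302
grip_force: 0.0
```

```bash
python3 - <<'E'
from h import *
c=cam('wrist'); save(c,'w4.png'); np.save('pics/w4.npy',c,allow_pickle=True); go(.504,-.0535,.12,25)
E
```

```text
at [0.4923 0.2066 0.2419] yaw -2.95 -> dp [0.212 2.158 1.017] roll -0.621
```

View pics/w4.png

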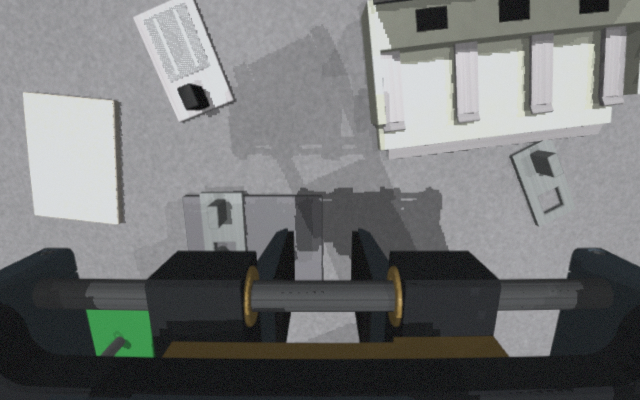

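Lock 0 lies flat on the stand, with its plate at px (222,220) and the post in its eye at (222,246). Lock 1 is still at (542,180). Re-measuring lock 1.

```bash
cat >> h.py <<'E'
def locks(c,z=.008):
    im=cv2.GaussianBlur(c['color'],(0,0),1.5).astype(int)
    m=(im[...,1]-im[...,0]>=3)&(im[...,2]-im[...,1]<=2)&(im[...,1]>110)
    for b in blobs(m,500,40000): print(b.min(0),b.max(0),rect(onz(c,b,z)))
E
python3 - <<'E'
from h import *
c=np.load('pics/w4.npy',allow_pickle=True).item(); locks(c)
E
```

```text
[ 87. 310.] [152. 355.] (array([0.29445743, 0.49542261]), 87.9371337890625, (87.01525115966797, 72.74749755859375))
[200. 192.] [245. 250.] (array([0.44826614, 0.33116888]), -3.424896240234375, (75.11405944824219, 52.37846374511719))
[513. 140.] [574. 225.] (array([ 0.47747629, -0.06570786]), 24.94936180114746, (101.84237670898438, 50.977020263671875))
[25. 95.] [114. 221.] (array([0.53481445, 0.50760559]), -9.321449279785156, (144.93101501464844, 105.06111145019531))
[378.  32.] [610. 149.] (array([0.58774121, 0.00269325]), -85.58106422424316, (276.7348327636719, 102.58938598632812))
[169.   7.] [225. 103.] (array([0.6411474, 0.336246 ]), 17.025737762451172, (109.09851837158203, 33.67857360839844))
[367.   0.] [414. 126.] (array([0.61933124, 0.12191228]), 0.08902481198310852, (132.50733947753906, 50.56447219848633))
```

Call:
drive_tool([
  {"dp": [0, 0.25, 0], "roll": -0.1},
  {"dp": [0, 0.5, 0], "roll": -0.25},
  {"dp": [0, 0.75, 0], "roll": -0.4},
  {"dp": [0, 1, 0], "roll": -0.55},
  {"dp": [0, 1, 0], "roll": -0.62},
  {"dp": [0, 1, 0], "roll": -0.62},
  {"dp": [0, 1, 0], "roll": -0.62},
])

```text
clock: 9.68
tool_pos: [0.4867, 0.0872, 0.2426]
ee_rot: [-0.0, 0.977, 0.215, -0.001]
contact_force: [-0.2, 0.2, 0.7]
grip_width: 0.0296
grip_force: 0.0
```

```bash
python3 - <<'E'
from h import *
c=cam('wrist'); save(c,'w5.png'); locks(c); go(.504,-.0535,.12,25)
E
```

```text
[411. 199.] [451. 250.] (array([ 0.49313022, -0.0602986 ]), 30.061954498291016, (70.15602111816406, 49.38263702392578))
[539.  93.] [590. 138.] (array([ 0.68036591, -0.13332867]), -86.78350400924683, (50.47007751464844, 48.52351760864258))
[80. 84.] [147. 180.] (array([0.43453488, 0.33528308]), -3.06591796875, (104.93934631347656, 53.19258499145508))
[298.  62.] [525. 210.] (array([0.58830688, 0.00411763]), -85.60717868804932, (275.2156677246094, 102.23754119873047))
[377.  27.] [453.  76.] (array([0.66345514, 0.0550787 ]), -87.14641284942627, (75.8205795288086, 39.05447006225586))
[300.   0.] [378. 104.] (array([0.61804309, 0.1307551 ]), 1.5691159963607788, (121.79051208496094, 48.61421203613281))
[0. 0.] [38. 68.] (array([0.49661835, 0.46883603]), 13.799185752868652, (77.742431640625, 45.49894714355469))
at [0.4868 0.0874 0.2428] yaw 24.92 -> dp [-0.363  1.126  1.023] roll -0.002
```

Call:
drive_tool([
  {"dp": [-0.1, 0.25, 0.1], "roll": 0},
  {"dp": [-0.2, 0.5, 0.3], "roll": 0},
  {"dp": [-0.36, 0.75, 0.6], "roll": 0},
  {"dp": [-0.36, 1, 0.9], "roll": 0},
  {"dp": [-0.36, 1, 0.9], "roll": 0},
  {"dp": [-0.36, 1, 0.9], "roll": 0},
  {"dp": [-0.36, 1, 0.9], "roll": 0},
])

```text
clock: 10.32
tool_pos: [0.4989, -0.0397, 0.1359]
ee_rot: [-0.0, 0.976, 0.216, -0.0]
contact_force: [0.6, -0.6, 0.3]
grip_width: 0.0303
grip_force: 0.0
```

```bash
python3 - <<'E'
from h import *
go(.5044,-.0533,.015,25)
c=cam('wrist'); save(c,'w6.png')
E
```

```text
at [ 0.4989 -0.0397  0.1359] yaw 24.9 -> dp [-0.006  0.124  1.007] roll -0.002
```

View pics/w6.png

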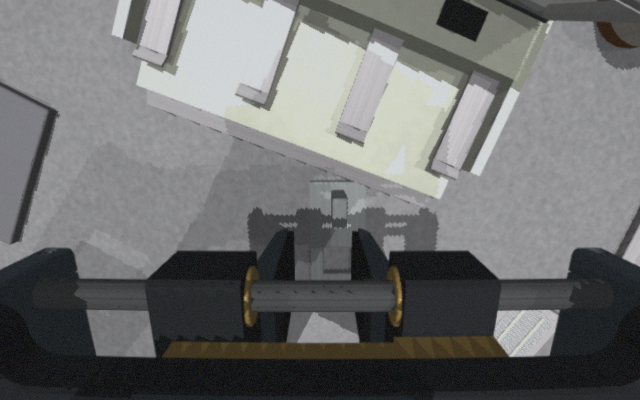

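Tab 1 is at px (338,205), about 13 mm right of the finger centre, which agrees with the computed shift. Descend and grip.

Call:
drive_tool([
  {"dp": [-0.01, 0.12, 0.2], "roll": 0},
  {"dp": [-0.01, 0.12, 0.45], "roll": 0},
  {"dp": [-0.01, 0.12, 0.7], "roll": 0},
  {"dp": [-0.01, 0.12, 0.9], "roll": 0},
  {"dp": [-0.01, 0.12, 1], "roll": 0},
  {"dp": [-0.01, 0.12, 1], "roll": 0},
  {"dp": [-0.01, 0.12, 1], "roll": 0},
])

```text
clock: 10.95
tool_pos: [0.5046, -0.0531, 0.0171]
ee_rot: [0.0, 0.976, 0.217, 0.001]
contact_force: [0.1, -0.7, -0.4]
grip_width: 0.0301
grip_force: 0.0
```

Call:
drive_tool([
  {"dp": [0, 0, 0], "roll": 0},
  {"dp": [0, 0, 0], "roll": 0},
  {"dp": [0, 0, 0], "roll": 0},
  {"dp": [0, 0, 0], "roll": 0},
  {"dp": [0, 0, 0], "roll": 0},
  {"dp": [0, 0, 0], "roll": 0},
], grip=0, newtons=45)

```text
clock: 11.45
tool_pos: [0.5044, -0.054, 0.0174]
ee_rot: [0.0, 0.976, 0.216, 0.001]
contact_force: [-0.4, 2.7, 6.5]
grip_width: 0.0117
grip_force: 45.0
```

Call:
drive_tool([
  {"dp": [0, 0, -0.2], "roll": 0},
  {"dp": [0, 0, -0.4], "roll": 0},
  {"dp": [0, 0, -0.6], "roll": 0},
  {"dp": [0, 0, -0.8], "roll": 0},
  {"dp": [0, 0, -1], "roll": 0},
  {"dp": [0, 0, -1], "roll": 0},
  {"dp": [0, 0, -1], "roll": 0},
])

```text
clock: 12.03
tool_pos: [0.504, -0.0544, 0.137]
ee_rot: [0.001, 0.976, 0.216, 0.001]
contact_force: [-0.7, 0.6, -2.3]
grip_width: 0.0118
grip_force: 45.0
```

Call:
drive_tool([
  {"dp": [0, -0.25, 0], "roll": 0.15},
  {"dp": [0, -0.5, 0], "roll": 0.3},
  {"dp": [0, -0.75, 0], "roll": 0.45},
  {"dp": [0, -1, 0], "roll": 0.6},
  {"dp": [0, -1, 0], "roll": 0.62},
  {"dp": [0, -1, 0], "roll": 0.62},
  {"dp": [0, -1, 0], "roll": 0.62},
])

```text
clock: 12.62
tool_pos: [0.4525, 0.0543, 0.135]
ee_rot: [0.0, 1.0, -0.025, -0.001]
contact_force: [1.2, 0.5, -0.9]
grip_width: 0.0115
grip_force: 45.0
```

Call:
drive_tool([
  {"dp": [0, -0.25, 0], "roll": 0},
  {"dp": [0, -0.5, 0], "roll": 0},
  {"dp": [0, -0.75, 0], "roll": 0},
  {"dp": [0, -1, 0], "roll": 0},
  {"dp": [0, -1, 0], "roll": 0},
  {"dp": [0, -1, 0], "roll": 0},
])

```text
clock: 13.12
tool_pos: [0.4596, 0.1745, 0.1352]
ee_rot: [0.0, 1.0, -0.025, -0.0]
contact_force: [-0.2, 0.0, -0.5]
grip_width: 0.0117
grip_force: 45.0
```

```bash
python3 - <<'E'
from h import *
a=np.radians(-3); p=(.408,.2495)
go(p[0]+.0575*np.cos(a),p[1]+.0575*np.sin(a),.09,-3)
E
```

```text
at [0.4596 0.1745 0.1352] yaw -2.86 -> dp [ 0.019 -0.602  0.376] roll 0.003
```

Call:
drive_tool([
  {"dp": [0, -0.2, 0], "roll": 0},
  {"dp": [0, -0.4, 0], "roll": 0},
  {"dp": [0, -0.6, 0], "roll": 0},
  {"dp": [0, -0.6, 0], "roll": 0},
  {"dp": [0, -0.6, 0], "roll": 0},
  {"dp": [0, -0.6, 0.15], "roll": 0},
  {"dp": [0, -0.6, 0.3], "roll": 0},
  {"dp": [0, -0.6, 0.4], "roll": 0},
  {"dp": [0, -0.6, 0.47], "roll": 0},
  {"dp": [0, -0.6, 0.53], "roll": 0},
  {"dp": [0, -0.6, 0.53], "roll": 0},
])

```text
clock: 14.03
tool_pos: [0.4632, 0.2463, 0.0715]
ee_rot: [-0.001, 1.0, -0.027, -0.0]
contact_force: [-0.2, 4.6, -3.4]
grip_width: 0.0119
grip_force: 45.0
```

Call:
drive_tool([
  {"dp": [0, -0.015, 0], "roll": 0},
  {"dp": [0, -0.03, 0], "roll": 0},
  {"dp": [0, -0.03, 0.02], "roll": 0},
  {"dp": [0, -0.03, 0.02], "roll": 0},
])

```text
clock: 14.37
tool_pos: [0.4629, 0.2496, 0.0699]
ee_rot: [0.0, 1.0, -0.026, -0.0]
contact_force: [-0.6, -0.3, -1.8]
grip_width: 0.0119
grip_force: 45.0
```

Call:
drive_tool([
  {"dp": [0, 0, 0.1], "roll": 0},
  {"dp": [0, 0, 0.18], "roll": 0},
  {"dp": [0, 0, 0.25], "roll": 0},
  {"dp": [0, 0, 0.31], "roll": 0},
  {"dp": [0, 0, 0.34], "roll": 0},
  {"dp": [0, 0, 0.355], "roll": 0},
  {"dp": [0, 0, 0.355], "roll": 0},
])

```text
clock: 14.95
tool_pos: [0.4623, 0.2495, 0.0293]
ee_rot: [0.0, 1.0, -0.026, -0.001]
contact_force: [-4.8, -2.6, 17.3]
grip_width: 0.012
grip_force: 45.0
```

Call:
drive_tool([
  {"dp": [0, 0, -0.01], "roll": 0},
  {"dp": [0, 0, -0.01], "roll": 0},
  {"dp": [0, 0, -0.01], "roll": 0},
  {"dp": [0, 0, -0.01], "roll": 0},
], grip=0.33)

```text
clock: 15.28
tool_pos: [0.463, 0.2499, 0.0282]
ee_rot: [0.0, 1.0, -0.026, -0.0]
contact_force: [0.6, -0.1, -0.2]
grip_width: 0.03
grip_force: 0.0
```

Call:
drive_tool([
  {"dp": [0, 0, -0.25], "roll": 0},
  {"dp": [0, 0, -0.5], "roll": 0},
  {"dp": [0, 0, -0.75], "roll": 0},
  {"dp": [0, 0, -1], "roll": 0},
  {"dp": [0, 0, -1], "roll": 0},
  {"dp": [0, 0, -1], "roll": 0},
])

```text
clock: 15.78
tool_pos: [0.464, 0.2504, 0.1499]
ee_rot: [-0.001, 1.0, -0.026, 0.002]
contact_force: [0.3, -1.0, -0.4]
grip_width: 0.0301
grip_force: 0.0
```

Call:
drive_tool([
  {"dp": [-0.25, 0.2, -0.25], "roll": 0},
  {"dp": [-0.5, 0.4, -0.5], "roll": 0},
  {"dp": [-0.75, 0.6, -0.75], "roll": 0},
  {"dp": [-0.8, 0.7, -1], "roll": 0},
  {"dp": [-0.8, 0.7, -1], "roll": 0},
  {"dp": [-0.8, 0.7, -1], "roll": 0},
  {"dp": [-0.8, 0.7, -1], "roll": 0},
])

```text
clock: 16.37
tool_pos: [0.3628, 0.1711, 0.2673]
ee_rot: [0.0, 1.0, -0.026, -0.0]
contact_force: [-0.3, 0.3, -1.0]
grip_width: 0.0297
grip_force: 0.0
```

```bash
python3 - <<'E'
from h import *
c=cam('wrist'); save(c,'w7.png'); np.save('pics/w7.npy',c,allow_pickle=True); go(.59,.33,.2,17)
E
```

```text
at [0.3626 0.1711 0.2666] yaw -2.98 -> dp [ 1.825 -1.421  0.548] roll -0.444
```

View pics/w7.png

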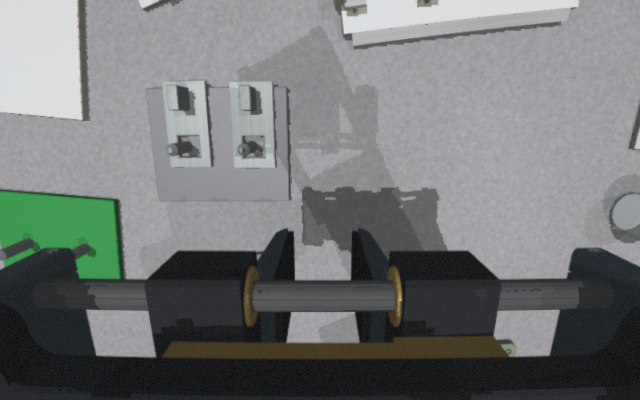

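Both locks are threaded: posts show inside the eyes at (180,148) and (245,149), and the plates lie flat on the base. Now the station pose, from the apron front edge and lip fronts in the stored views.

```bash
python3 - <<'E'
from h import *
np.set_printoptions(suppress=True,precision=4)
for n,(u0,u1),(v0,v1) in [('w1',(160,385),(20,125)),('w2',(235,600),(20,185)),('w4',(370,625),(20,165))]:
    c=np.load(f'pics/{n}.npy',allow_pickle=True).item(); im=cv2.GaussianBlur(c['color'],(0,0),1).astype(int)
    m=(im[...,1]-im[...,0]>=3)&(im[...,1]>150); mm=np.zeros_like(m); mm[v0:v1,u0:u1]=m[v0:v1,u0:u1]
    b=max(blobs(mm,500,1e6),key=len)
    cols=np.arange(int(b[:,0].min()),int(b[:,0].max())+1); low=np.array([b[b[:,0]==u,1].max() if (b[:,0]==u).any() else np.nan for u in cols])
    ok=~np.isnan(low); P=onz(c,np.c_[cols[ok],low[ok]+.5],.02)
    i=np.ones(len(P),bool)
    for _ in range(8):
        k=np.polyfit(P[i,1],P[i,0],1); r=P[:,0]-np.polyval(k,P[:,1]); i=abs(r)<.003
    Q=P[i]; print(n,'x=%.4f + %.4f y'%(k[1],k[0]),'yaw',np.degrees(-np.arctan(k[0])),'n',i.sum(),'ends',Q[Q[:,1].argmin(),:2],Q[Q[:,1].argmax(),:2])
    # lips: pinkish
    l=(im[...,0]>=im[...,1])&(im[...,0]>150)&(im[...,2]>=im[...,0]); ll=np.zeros_like(l); ll[v0:v1,u0:u1]=l[v0:v1,u0:u1]
    for q in blobs(ll,60,6000): 
        f=q[q[:,1]>q[:,1].max()-3].mean(0); print('  lip',q.min(0),q.max(0),'front',f,onz(c,[f],.038)[0],onz(c,[f],.02)[0])
E
```

```text
w1 x=0.5381 + -0.0747 y yaw 4.26965093361398 n 195 ends [ 0.5485 -0.1287] [0.5277 0.1367]
  lip [181. 110.] [244. 123.] front [193.5769 121.7308] [0.5181 0.105  0.038 ] [0.5179 0.1116 0.02  ]
  lip [228.  82.] [244.  92.] front [233.2     90.9333] [0.5568 0.0498 0.038 ] [0.5581 0.0543 0.02  ]
  lip [287.  43.] [305.  86.] front [297.2353  84.7059] [ 0.5643 -0.0334  0.038 ] [ 0.5659 -0.0321  0.02  ]
  lip [161.  35.] [183.  97.] front [174.5556  95.8889] [0.5512 0.1274 0.038 ] [0.5522 0.1349 0.02  ]
  lip [352.  24.] [368.  81.] front [360.1053  80.4737] [ 0.5698 -0.1142  0.038 ] [ 0.5716 -0.116   0.02  ]
w2 x=0.5381 + -0.0754 y yaw 4.310989653451184 n 330 ends [ 0.5501 -0.13  ] [0.5288 0.1375]
  lip [575. 168.] [599. 184.] front [587.2667 183.6   ] [ 0.5401 -0.1239  0.038 ] [ 0.539  -0.1388  0.02  ]
  lip [423. 160.] [576. 184.] front [506.8842 183.3474] [ 0.5303 -0.0614  0.038 ] [ 0.5284 -0.0718  0.02  ]
  lip [368. 156.] [395. 170.] front [387.     169.4615] [0.5264 0.0299 0.038 ] [0.5242 0.0261 0.02  ]
  lip [285. 149.] [339. 155.] front [323.1607 153.6964] [0.5304 0.0778 0.038 ] [0.5286 0.0774 0.02  ]
  lip [576.  46.] [599. 146.] front [589.375  145.0833] [ 0.5681 -0.1154  0.038 ] [ 0.5689 -0.1297  0.02  ]
  lip [245.  36.] [281. 116.] front [261.4375 114.7188] [0.5508 0.1249 0.038 ] [0.5504 0.1279 0.02  ]
  lip [471.  30.] [517. 137.] front [491.7619 135.619 ] [ 0.5624 -0.0402  0.038 ] [ 0.5628 -0.0491  0.02  ]
  lip [360.  21.] [402. 126.] front [379.3333 124.5   ] [0.5569 0.0416 0.038 ] [0.557  0.0387 0.02  ]
w4 x=0.5387 + -0.0749 y yaw 4.285885032715952 n 228 ends [ 0.5498 -0.1292] [0.5285 0.1364]
  lip [381.  54.] [404. 130.] front [393.8  128.75] [0.5504 0.1254 0.038 ] [0.5497 0.1218 0.02  ]
  lip [456.  51.] [479. 121.] front [468.5455 119.7273] [0.5562 0.0451 0.038 ] [0.5557 0.0376 0.02  ]
  lip [532.  43.] [552. 112.] front [541.5909 111.2273] [ 0.5619 -0.0346  0.038 ] [ 0.5617 -0.0459  0.02  ]
```

Call:
drive_tool([
  {"dp": [0.2, -0.2, 0], "roll": 0},
  {"dp": [0.4, -0.4, 0], "roll": 0},
  {"dp": [0.7, -0.7, 0], "roll": 0},
  {"dp": [1, -1, 0], "roll": 0},
  {"dp": [1, -1, 0], "roll": 0},
  {"dp": [1, -1, 0], "roll": 0},
], grip=0.45)

```text
clock: 16.92
tool_pos: [0.4914, 0.2877, 0.2636]
ee_rot: [0.001, 1.0, -0.025, -0.002]
contact_force: [0.8, -0.2, 0.2]
grip_width: 0.0412
grip_force: 0.0
```

Call:
drive_tool([
  {"dp": [0.2, 0, 0], "roll": -0.15},
  {"dp": [0.3, 0, 0], "roll": -0.3},
  {"dp": [0.3, 0, 0], "roll": -0.44},
  {"dp": [0.3, 0, 0], "roll": -0.44},
  {"dp": [0.3, 0, 0], "roll": -0.44},
  {"dp": [0.3, 0, 0], "roll": -0.44},
])

```text
clock: 17.42
tool_pos: [0.5241, 0.2826, 0.2674]
ee_rot: [0.0, 0.989, 0.145, -0.001]
contact_force: [-0.3, 0.1, 0.3]
grip_width: 0.041
grip_force: 0.0
```

```bash
cat >> h.py <<'E'
def carts(c,v1=285):
    "plates (top at z .01) and handle tops (z .048)"
    im=cv2.GaussianBlur(c['color'],(0,0),1).astype(int); r,g,b=im[...,0],im[...,1],im[...,2]
    m=(r>172)&(g-r<=1)
    h=(im.max(2)<55); m[v1:]=0; h[v1:]=0
    M=cv2.morphologyEx((m|h).astype(np.uint8),cv2.MORPH_CLOSE,np.ones((9,9)))
    for q in blobs(M,1500,60000): print('plate',q.min(0),q.max(0),rect(onz(c,q,.01)))
    for q in blobs(h,60,3000): print('  dark',q.min(0),q.max(0),'mid at .04',onz(c,[(q.min(0)+q.max(0))/2],.04)[0].round(4))
E
python3 - <<'E'
from h import *
c=cam('wrist'); save(c,'w8.png'); np.save('pics/w8.npy',c,allow_pickle=True); go(.59,.33,.2,17); carts(c)
E
```

```text
at [0.5241 0.2827 0.2678] yaw 16.73 -> dp [ 0.64  -0.22   0.564] roll -0.006
plate [  0. 230.] [296. 284.] (array([0.34271115, 0.49015369]), -71.44066429138184, (429.5689392089844, 76.18765258789062))
plate [310. 211.] [639. 284.] (array([0.49439767, 0.04183231]), -74.19105911254883, (474.1603088378906, 104.85726165771484))
plate [507. 108.] [639. 163.] (array([ 0.67296918, -0.01154611]), -85.6728367805481, (190.3780059814453, 35.53316116333008))
plate [261.  13.] [322. 120.] (array([0.63857385, 0.35215039]), 16.645734786987305, (118.77975463867188, 69.43211364746094))
  dark [  0. 250.] [ 84. 284.] mid at .04 [0.3126 0.6    0.04  ]
  dark [572. 136.] [596. 150.] mid at .04 [ 0.6578 -0.      0.04  ]
  dark [507. 113.] [532. 134.] mid at .04 [0.6545 0.0844 0.04  ]
```

```bash
python3 - <<'E'
from h import *
c=np.load('pics/w8.npy',allow_pickle=True).item(); p=proj(c,[[.5955,.3392,.048],[.5955,.3392,.01]]); print(p)
im=cv2.GaussianBlur(c['color'],(0,0),1).astype(int)
print(im[70:125:4,265:325:4].max(2))
cv2.imwrite('pics/w8c.png',c['color'][:,:,::-1])
E
```

```text
[[290.30388697 106.76810352]
 [293.15895025 107.70187225]]
[[208 221 201 183 204 202 183 188 181 197 204 185 187 206 199]
 [205 221 206 185 200 197 181 185 185 196 205 182 186 203 199]
 [202 222 201 188 199 200 184 185 183 190 204 187 192 207 200]
 [195 218 204 189 185 190 186 184 179 180 185 187 186 206 199]
 [178 202 211 213 205 199 201 202 199 197 198 205 207 207 201]
 [173 202 209 218 208 206 208 208 205 205 205 206 211 207 200]
 [166 201 208 208 207 205 205 204 202 205 205 206 211 206 199]
 [162 201 208 207 206 110  76  77  79 190 205 206 211 207 200]
 [167 202 206 200 192  85  63  63  50 115 204 206 211 206 200]
 [158 203 206 202 190  91  61  63  48  82 182 206 210 207 200]
 [153 202 206 199 190  90  60  60  49  83 193 205 210 207 200]
 [145 201 206 199 190 102  60  58  48  79 177 205 210 205 200]
 [144 201 206 201 189 137  79  55  53  90 189 204 209 205 199]
 [145 121 122 124 118 112 115  86  80  86 112 125 127 122 127]]
```

Call:
drive_tool([
  {"dp": [0.25, -0.1, 0.25], "roll": 0},
  {"dp": [0.5, -0.2, 0.5], "roll": 0},
  {"dp": [0.7, -0.28, 0.75], "roll": 0},
  {"dp": [0.705, -0.28, 1], "roll": 0},
  {"dp": [0.705, -0.28, 1], "roll": 0},
  {"dp": [0.705, -0.28, 1], "roll": 0},
])

```text
clock: 17.97
tool_pos: [0.5946, 0.3388, 0.1467]
ee_rot: [0.001, 0.989, 0.146, -0.002]
contact_force: [0.2, 0.2, 0.6]
grip_width: 0.0413
grip_force: 0.0
```

```bash
python3 - <<'E'
from h import *
go(.5955,.3392,.02,16.7)
c=cam('wrist'); save(c,'w9.png'); np.save('pics/w9.npy',c,allow_pickle=True); print(proj(c,[[.5955,.3392,.048],[.6386,.3521,.01]]));carts(c)
E
```

```text
at [0.5946 0.3388 0.1467] yaw 16.8 -> dp [ 0.014 -0.002  1.056] roll 0.002
[[320.56409988 208.93503695]
 [320.75174713 148.76480525]]
plate [303. 230.] [639. 284.] (array([0.58231354, 0.17133168]), -74.46992301940918, (348.0347595214844, 55.52077102661133))
plate [  0. 110.] [288. 284.] (array([0.53826215, 0.51401465]), -72.45933151245117, (300.6334533691406, 168.7463836669922))
plate [282.  80.] [361. 224.] (array([0.63317773, 0.3494476 ]), 17.020784378051758, (127.97161865234375, 68.17868041992188))
  dark [538. 250.] [639. 284.] mid at .04 [0.6112 0.0899 0.04  ]
  dark [  0. 250.] [ 83. 284.] mid at .04 [0.4679 0.5661 0.04  ]
  dark [605. 224.] [633. 244.] mid at .04 [0.6478 0.0778 0.04  ]
  dark [312. 189.] [331. 224.] mid at .04 [0.5957 0.3385 0.04  ]
```

Call:
drive_tool([
  {"dp": [0.01, 0, 0.25], "roll": 0},
  {"dp": [0.01, 0, 0.5], "roll": 0},
  {"dp": [0.01, 0, 0.75], "roll": 0},
  {"dp": [0.01, 0, 0.95], "roll": 0},
  {"dp": [0.01, 0, 1], "roll": 0},
  {"dp": [0.01, 0, 1], "roll": 0},
  {"dp": [0.01, 0, 1], "roll": 0},
])

```text
clock: 18.6
tool_pos: [0.5987, 0.3405, 0.0316]
ee_rot: [-0.001, 0.989, 0.146, 0.002]
contact_force: [0.5, -0.0, 0.5]
grip_width: 0.0411
grip_force: 0.0
```

Call:
drive_tool([
  {"dp": [0, 0, 0.05], "roll": 0},
  {"dp": [0, 0, 0.05], "roll": 0},
  {"dp": [0, 0, 0.05], "roll": 0},
])

```text
clock: 18.85
tool_pos: [0.5977, 0.34, 0.0238]
ee_rot: [-0.0, 0.989, 0.146, 0.001]
contact_force: [-0.8, -0.7, 0.0]
grip_width: 0.0411
grip_force: 0.0
```

Call:
drive_tool([
  {"dp": [0, 0, 0], "roll": 0},
  {"dp": [0, 0, 0], "roll": 0},
  {"dp": [0, 0, 0], "roll": 0},
  {"dp": [0, 0, 0], "roll": 0},
  {"dp": [0, 0, 0], "roll": 0},
  {"dp": [0, 0, 0], "roll": 0},
], grip=0, newtons=40)

```text
clock: 19.35
tool_pos: [0.5972, 0.3398, 0.0226]
ee_rot: [-0.0, 0.989, 0.146, 0.0]
contact_force: [0.4, 0.7, -0.1]
grip_width: 0.0158
grip_force: 40.0
```

Call:
drive_tool([
  {"dp": [0, 0, -0.2], "roll": 0},
  {"dp": [0, 0, -0.4], "roll": 0},
  {"dp": [0, 0, -0.6], "roll": 0},
  {"dp": [0, 0, -0.8], "roll": 0},
  {"dp": [0, 0, -0.8], "roll": 0},
  {"dp": [0, 0, -0.8], "roll": 0},
])

```text
clock: 19.85
tool_pos: [0.5976, 0.34, 0.1192]
ee_rot: [-0.0, 0.989, 0.146, 0.001]
contact_force: [0.3, -0.0, -3.1]
grip_width: 0.0158
grip_force: 40.0
```

```bash
cat >> h.py <<'E'
S0=np.array([.568,.0053]); SY=4.29
def st(x,y):
    a=np.radians(SY); return S0+[x*np.cos(a)-y*np.sin(a),x*np.sin(a)+y*np.cos(a)]
E
python3 - <<'E'
from h import *
print(st(-145,80)if 0 else st(-.145,.08)); go(*st(-.145,.08),.12,SY)
print(pose()[:3,:3].round(3))
E
```

```text
[0.41742189 0.07422918]
at [0.5976 0.34   0.1192] yaw 16.83 -> dp [-2.078  1.685 -0.011] roll 0.279
[[ 0.957  0.289  0.002]
 [ 0.289 -0.957  0.001]
 [ 0.002 -0.    -1.   ]]
```

Call:
drive_tool([
  {"dp": [-0.2, 0.15, 0], "roll": 0.07},
  {"dp": [-0.4, 0.3, 0], "roll": 0.14},
  {"dp": [-0.6, 0.45, 0], "roll": 0.2},
  {"dp": [-0.8, 0.6, 0], "roll": 0.28},
  {"dp": [-1, 0.8, 0], "roll": 0.28},
  {"dp": [-1, 0.8, 0], "roll": 0.28},
  {"dp": [-1, 0.8, 0], "roll": 0.28},
])

```text
clock: 20.43
tool_pos: [0.5079, 0.2113, 0.1167]
ee_rot: [0.001, 0.999, 0.036, -0.002]
contact_force: [-0.1, 0.3, -2.3]
grip_width: 0.0157
grip_force: 40.0
```

Call:
drive_tool([
  {"dp": [-0.2, 0.2, 0], "roll": 0},
  {"dp": [-0.4, 0.45, 0], "roll": 0},
  {"dp": [-0.6, 0.7, 0], "roll": 0},
  {"dp": [-0.8, 1, 0], "roll": 0},
  {"dp": [-0.8, 1, 0], "roll": 0},
  {"dp": [-0.8, 1, 0], "roll": 0},
])

```text
clock: 20.93
tool_pos: [0.4223, 0.0855, 0.1178]
ee_rot: [0.0, 0.999, 0.036, -0.001]
contact_force: [0.7, -0.0, -1.9]
grip_width: 0.0158
grip_force: 40.0
```

```bash
python3 - <<'E'
from h import *
go(*st(-.145,.08),.0465,SY)
c=cam('wrist'); np.save('pics/w10.npy',c,allow_pickle=True); save(c,'w10.png')
E
```

```text
at [0.4223 0.0855 0.1178] yaw 4.09 -> dp [-0.046  0.09   0.594] roll -0.004
```

Call:
drive_tool([
  {"dp": [-0.05, 0.09, 0], "roll": 0},
  {"dp": [-0.05, 0.09, 0.2], "roll": 0},
  {"dp": [-0.05, 0.09, 0.4], "roll": 0},
  {"dp": [-0.05, 0.09, 0.55], "roll": 0},
  {"dp": [-0.05, 0.09, 0.59], "roll": 0},
  {"dp": [-0.05, 0.09, 0.59], "roll": 0},
  {"dp": [-0.05, 0.09, 0.59], "roll": 0},
])

```text
clock: 21.57
tool_pos: [0.419, 0.0756, 0.0479]
ee_rot: [0.0, 0.999, 0.037, 0.0]
contact_force: [0.0, 0.1, -3.1]
grip_width: 0.0152
grip_force: 40.0
```

```bash
python3 - <<'E'
from h import *
np.set_printoptions(suppress=True,precision=4)
go(*st(-.1,.08),.0435,SY)
c=cam('wrist'); np.save('pics/w11.npy',c,allow_pickle=True)
print(proj(c,[[*st(-.03,.08),.02],[*st(-.01,.08),.02]]))
cv2.imwrite('pics/w11c.png',cv2.resize(c['color'][0:260,190:450,::-1],None,fx=2.3,fy=2.3,interpolation=cv2.INTER_CUBIC))
E
```

```text
at [0.419  0.0756 0.0479] yaw 4.28 -> dp [0.361 0.01  0.037] roll -0.0
[[322.1866  41.6277]
 [322.145    0.9488]]
```

View pics/w11c.png

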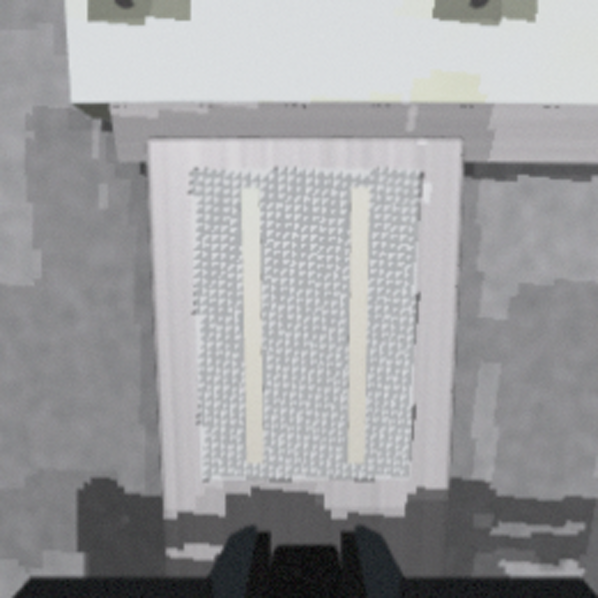

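The cartridge is straight between the fingers, its nose edge at crop y=140 from x=149 to 462. The lip fronts of this bay span x=87–190 and 434–537. I'll compute the lateral misfit.

```bash
python3 - <<'E'
from h import *
np.set_printoptions(suppress=True,precision=4)
c=np.load('pics/w11.npy',allow_pickle=True).item()
a=np.radians(SY); 
def loc(P): 
    d=P[:,:2]-S0; return np.c_[d@[np.cos(a),np.sin(a)],d@[-np.sin(a),np.cos(a)]]*1000
f=lambda L:np.array(L)/2.3+[190,0]
n=loc(onz(c,f([(149,140),(462,140)]),.0353)); print('nose',n,n.mean(0))
for z in(.02,.038):
    l=loc(onz(c,f([(87,20),(190,20),(434,20),(537,20)]),z)); print(z,l,l.mean(0))
print('apron edge',loc(onz(c,f([(71,103),(300,102),(590,102)]),.02)))
k=loc(onz(c,f([(165,517),(447,490)]),.0353)); print('rear',k.mean(0))
print('tool',loc(pose()[None,:3,3]))
E
```

```text
nose [[-41.9141 113.7869]
 [-41.9717  45.5734]] [-41.9429  79.6802]
0.02 [[-13.3448 129.8054]
 [-13.6289 106.0975]
 [-13.65    50.2077]
 [-13.3831  26.4713]] [-13.5017  78.1454]
0.038 [[-18.4777 125.2914]
 [-18.7361 103.7278]
 [-18.7553  52.8931]
 [-18.5126  31.3036]] [-18.6204  78.304 ]
apron edge [[-31.1853 134.6125]
 [-31.3644  80.9419]
 [-30.8972  12.8684]]
rear [-124.5068   79.7739]
tool [[-143.0237   81.2256]]
```

Call:
drive_tool([
  {"dp": [0.06, 0.007, 0.02], "roll": 0},
  {"dp": [0.12, 0.007, 0.034], "roll": 0},
  {"dp": [0.18, 0.007, 0.034], "roll": 0},
  {"dp": [0.22, 0.007, 0.034], "roll": 0},
  {"dp": [0.22, 0.007, 0.034], "roll": 0},
  {"dp": [0.22, 0.007, 0.034], "roll": 0},
])

```text
clock: 22.12
tool_pos: [0.4448, 0.0763, 0.0437]
ee_rot: [0.0, 0.999, 0.037, 0.0]
contact_force: [0.2, 0.3, -2.7]
grip_width: 0.0154
grip_force: 40.0
```

```bash
cat >> h.py <<'E'
def loc(P):
    a=np.radians(SY); d=np.atleast_2d(P)[:,:2]-S0; return np.c_[d@[np.cos(a),np.sin(a)],d@[-np.sin(a),np.cos(a)]]*1000
E
python3 - <<'E'
from h import *
np.set_printoptions(suppress=True,precision=4)
T=pose(); c=cam('wrist'); np.save('pics/w12.npy',c,allow_pickle=True); save(c,'w12.png')
print('tool',loc(T[:3,3]),T[2,3],observe()['contact_force'].round(1))
im=cv2.GaussianBlur(c['color'],(0,0),.7).astype(int)
from h import proj
p=proj(c,[[*st(-.013,.08),.031],[*st(-.005,.08),.031],[*st(-.0,.08),.038],[*st(.02,.08),.038]]);print(p)
# rows across bay: edges of strong gradient
for v in (3,8,14,20,26,32):
    r=im[v,200:440].astype(int); g=np.abs(np.diff(r,axis=0)).sum(1); e=[(200+i,int(g[i]),r[i].tolist(),r[min(i+2,239)].tolist()) for i in range(1,238) if g[i]>40 and g[i]>=g[i-1] and g[i]>=g[i+1]]
    print(v,e)
E
```

```text
tool [[-117.508    79.9882]] 0.04370487660574896 [-0.8 -0.1 -3.4]
[[319.4133  54.0341]
 [319.3509  36.8108]
 [319.1807  22.0502]
 [319.0134 -24.6968]]
3 [(207, 51, [88, 88, 84], [118, 117, 119]), (213, 108, [140, 141, 142], [203, 206, 209]), (256, 145, [164, 167, 169], [99, 100, 97]), (267, 83, [157, 161, 152], [206, 209, 210]), (376, 129, [168, 171, 158], [132, 132, 132]), (378, 166, [132, 132, 132], [210, 208, 211])]
8 [(207, 46, [89, 89, 86], [118, 116, 118]), (213, 119, [141, 141, 144], [205, 209, 210]), (256, 156, [180, 182, 184], [101, 101, 99]), (267, 104, [166, 169, 162], [212, 215, 217]), (375, 144, [176, 179, 165], [102, 103, 100]), (378, 168, [134, 134, 135], [210, 209, 211])]
14 [(207, 44, [87, 87, 83], [113, 112, 113]), (213, 126, [143, 143, 145], [207, 210, 212]), (256, 170, [191, 194, 196], [99, 99, 98]), (262, 41, [125, 127, 118], [145, 149, 137]), (267, 100, [168, 170, 165], [212, 215, 217]), (375, 121, [165, 167, 154], [108, 109, 107]), (378, 143, [147, 147, 149], [210, 209, 212])]
20 [(208, 51, [95, 95, 93], [121, 120, 122]), (213, 131, [146, 146, 149], [209, 212, 
[... 209 characters left out ...]
 103, 104], [136, 136, 139]), (243, 44, [125, 126, 127], [149, 149, 151]), (257, 101, [140, 139, 141], [98, 99, 95]), (262, 41, [124, 126, 117], [145, 147, 136]), (267, 96, [172, 175, 168], [213, 216, 218]), (375, 90, [186, 188, 174], [134, 134, 132]), (413, 46, [128, 126, 128], [155, 153, 156]), (425, 91, [169, 169, 172], [211, 214, 216])]
32 [(201, 42, [111, 112, 110], [87, 90, 84]), (209, 55, [94, 95, 92], [120, 119, 121]), (213, 78, [137, 136, 138], [178, 177, 180]), (257, 135, [158, 156, 158], [103, 103, 98]), (267, 93, [172, 176, 170], [213, 216, 218]), (376, 78, [164, 166, 155], [145, 145, 145]), (378, 41, [145, 145, 145], [163, 161, 165]), (425, 48, [188, 188, 190], [212, 214, 216])]
```

```bash
python3 - <<'E'
from h import *
np.set_printoptions(suppress=True,precision=4)
c=np.load('pics/w12.npy',allow_pickle=True).item(); im=cv2.GaussianBlur(c['color'],(0,0),.7).astype(int)
l=loc(onz(c,[(256.5,8),(378,8)],.038)); print('lip top edges',l,l.mean(0))
l=loc(onz(c,[(213,8),(267,8),(375,8)],.02)); print('floor edges',l)
for v in (50,56,62,80,100,130):
    r=im[v,200:440]; g=np.abs(np.diff(r,axis=0)).sum(1); e=[200+i for i in range(1,238) if g[i]>60 and g[i]>=g[i-1] and g[i]>=g[i+1]]
    e=[x for x in e if 235<x<275 or 370<x<410]; print(v,e, loc(onz(c,[(x+.5,v) for x in e],.0312)).round(1).tolist())
E
```

```text
lip top edges [[  6.308  109.3046]
 [  6.1542  52.4697]] [ 6.2311 80.8872]
floor edges [[ 11.7969 135.0208]
 [ 11.3861 107.0105]
 [ 11.2678  51.3625]]
50 [269, 375] [[-11.0, 104.8], [-11.1, 52.1]]
56 [269, 375] [[-13.8, 104.9], [-13.9, 52.0]]Traceback (most recent call last):
  File "<stdin>", line 8, in <module>
  File "h.py", line 18, in onz
    o,d=ray(c,uv); return o+d*((z-o[2])/d[:,2])[:,None]
        ~~~^^^^^^
  File "h.py", line 14, in ray
    p=cv2.undistortPoints(np.array(uv,float).reshape(-1,1,2),K,np.array([k,0,0,0,0.]))[:,0]
      ~~~~~~~~~~~~~~~~~~~^^^^^^^^^^^^^^^^^^^^^^^^^^^^^^^^^^^^^^^^^^^^^^^^^^^^^^^^^^^^^
cv2.error: OpenCV(4.12.0) /io/opencv/modules/calib3d/src/undistort.dispatch.cpp:347: error: (-215:Assertion failed) CV_IS_MAT(_src) && CV_IS_MAT(_dst) && (_src->rows == 1 || _src->cols == 1) && (_dst->rows == 1 || _dst->cols == 1) && _src->cols + _src->rows - 1 == _dst->rows + _dst->cols - 1 && (CV_MAT_TYPE(_src->type) == CV_32FC2 || CV_MAT_TYPE(_src->type) == CV_64FC2) && (CV_MAT_TYPE(_dst->type) == CV_32FC2 || CV_MAT_TYPE(_dst->type) == CV_64FC2) in function 'cvUndistortPointsInternal'
```

```bash
python3 - <<'E'
from h import *
np.set_printoptions(suppress=True,precision=4)
c=np.load('pics/w12.npy',allow_pickle=True).item(); im=cv2.GaussianBlur(c['color'],(0,0),.7).astype(int)
for v in (66,80,95,110,130):
    for a in (236,376): print(v,a,im[v,a:a+26,0].tolist())
print(im[35:75,300,0].tolist())
E
```

```text
66 236 [214, 214, 214, 215, 215, 214, 215, 215, 214, 214, 214, 214, 215, 215, 214, 212, 204, 187, 180, 190, 201, 205, 205, 205, 203, 203]
66 376 [196, 195, 194, 194, 195, 195, 195, 195, 194, 193, 195, 196, 197, 190, 176, 171, 190, 206, 210, 210, 211, 212, 212, 212, 211, 211]
80 236 [215, 214, 214, 215, 215, 215, 215, 215, 215, 215, 215, 215, 215, 215, 215, 213, 202, 182, 166, 175, 192, 201, 203, 203, 202, 201]
80 376 [195, 194, 193, 194, 194, 193, 194, 194, 193, 192, 193, 195, 192, 181, 174, 188, 203, 209, 210, 210, 210, 210, 210, 210, 210, 211]
95 236 [138, 150, 153, 151, 145, 138, 138, 144, 151, 153, 154, 153, 152, 154, 154, 151, 147, 143, 143, 158, 180, 195, 200, 201, 200, 198]
95 376 [194, 193, 192, 192, 192, 193, 193, 192, 191, 192, 194, 193, 186, 170, 148, 132, 133, 142, 150, 152, 152, 153, 152, 152, 152, 152]
110 236 [127, 130, 137, 147, 151, 151, 151, 150, 150, 150, 151, 152, 151, 151, 149, 146, 142, 140, 140, 147, 164, 184, 195, 198, 198, 197]
110 376 [192, 191, 191, 191, 192, 192, 191, 190, 191, 192, 191, 187, 173, 152, 141, 148, 152, 153, 153, 152, 152, 152, 152, 152, 152, 152]
130 236 [136, 137, 137, 136, 137, 136, 135, 135, 135, 134, 134, 132, 132, 132, 132, 128, 125, 124, 125, 128, 142, 162, 183, 193, 196, 195]
130 376 [189, 189, 190, 191, 191, 190, 189, 188, 189, 191, 187, 174, 151, 133, 134, 136, 136, 136, 136, 136, 136, 136, 137, 137, 140, 147]
[214, 214, 214, 213, 214, 214, 214, 215, 215, 214, 214, 215, 214, 214, 214, 214, 215, 215, 214, 215, 215, 215, 213, 199, 172, 175, 192, 203, 205, 206, 205, 204, 203, 204, 205, 204, 202, 196, 188, 180]
```

```bash
python3 - <<'E'
from h import *
np.set_printoptions(suppress=True,precision=2)
c=np.load('pics/w12.npy',allow_pickle=True).item()
for v,a,b in((66,254.3,390.8),(80,254.5,389.8),(95,255.5,389),(110,256,388.3),(130,257,387.5)):
    l=loc(onz(c,[(a,v),(b,v)],.0312)); print(v,l.ravel(),l[:,1].mean())
for v in(3,8,14,20): 
    l=loc(onz(c,[(256.7,v),(378-(v==20)*.7,v)],.038)); print(v,l[:,1],l[:,1].mean())
# lip outer edge etc.
for v,u in((3,213.5),(14,213.5),(26,425.5)): print(loc(onz(c,[(u,v)],.038)))
E
```

```text
66 [-18.48 112.73 -18.61  44.17] 78.4461449082772
80 [-25.18 112.93 -25.31  44.39] 78.66225042500808
95 [-32.48 112.76 -32.61  44.49] 78.6267745923927
110 [-39.91 112.85 -40.04  44.54] 78.69422185096225
130 [-50.03 112.81 -50.16  44.52] 78.66377541609714
3 [109.12  52.53] 80.82961855450063
8 [109.21  52.47] 80.84023595301139
14 [109.32  52.39] 80.8531157132888
20 [109.42  52.64] 81.03127871945784
[[  8.78 129.42]]
[[  4.02 129.74]]
[[-1.47 29.66]]
```

The cartridge is 2.2 mm off to the right of the bay centre measured between the lip edges (gap 56.7 mm, which fits the lips overhanging the 73 mm slot). Correct that, then slide in.

Call:
drive_tool([
  {"dp": [0, -0.019, 0], "roll": 0},
  {"dp": [0, -0.019, 0], "roll": 0},
  {"dp": [0.05, -0.019, 0], "roll": 0},
  {"dp": [0.1, -0.019, 0], "roll": 0},
  {"dp": [0.15, -0.019, 0], "roll": 0},
  {"dp": [0.2, -0.019, 0], "roll": 0},
  {"dp": [0.25, -0.019, 0], "roll": 0},
  {"dp": [0.3, -0.019, 0], "roll": 0},
  {"dp": [0.3, -0.019, 0], "roll": 0},
])

```text
clock: 22.92
tool_pos: [0.4821, 0.0814, 0.0437]
ee_rot: [-0.0, 0.999, 0.037, 0.001]
contact_force: [-0.4, -0.3, -1.9]
grip_width: 0.0159
grip_force: 40.0
```

Entering with no side force. Continue to near home.

Call:
drive_tool([
  {"dp": [0.06, 0, 0], "roll": 0},
  {"dp": [0.12, 0, 0], "roll": 0},
  {"dp": [0.18, 0, 0], "roll": 0},
  {"dp": [0.24, 0, 0], "roll": 0},
  {"dp": [0.3, 0, 0], "roll": 0},
  {"dp": [0.34, 0, 0], "roll": 0},
  {"dp": [0.34, 0, 0], "roll": 0},
  {"dp": [0.34, 0, 0], "roll": 0},
])

```text
clock: 23.58
tool_pos: [0.5208, 0.0842, 0.0435]
ee_rot: [0.0, 0.999, 0.037, -0.0]
contact_force: [-0.4, -0.3, -1.9]
grip_width: 0.0156
grip_force: 40.0
```

```bash
sed -i 's/S0=np.array.*; SY/S0=np.array([.568,.0076]); SY/' h.py; python3 - <<'E'
from h import *
T=pose(); print(loc(T[:3,3]),T[:3,3].round(4),observe()['contact_force'].round(1))
E
```

```text
[[-41.29656482  79.91562538]] [0.5208 0.0842 0.0435] [-0.4 -0.3 -1.9]
```

Call:
drive_tool([
  {"dp": [0.03, 0, 0], "roll": 0},
  {"dp": [0.05, 0, 0], "roll": 0},
  {"dp": [0.06, 0, 0], "roll": 0},
  {"dp": [0.07, 0, 0], "roll": 0},
  {"dp": [0.07, 0, 0], "roll": 0},
  {"dp": [0.07, 0, 0], "roll": 0},
])

```text
clock: 24.08
tool_pos: [0.5285, 0.0848, 0.0435]
ee_rot: [0.0, 0.999, 0.037, -0.001]
contact_force: [-2.0, -1.0, -2.6]
grip_width: 0.0156
grip_force: 40.0
```

Call:
drive_tool([
  {"dp": [0.01, 0, 0], "roll": 0},
  {"dp": [0.02, 0, 0], "roll": 0},
  {"dp": [0.02, 0, 0], "roll": 0},
  {"dp": [0.02, 0, 0], "roll": 0},
])

```text
clock: 24.42
tool_pos: [0.5286, 0.0847, 0.0431]
ee_rot: [0.0, 0.999, 0.037, -0.003]
contact_force: [-7.8, -0.7, 1.7]
grip_width: 0.0155
grip_force: 40.0
```

It stopped against the bay stop at station x −33.5, as expected. Set it down, release and retreat.

Call:
drive_tool([
  {"dp": [0, 0, 0.005], "roll": 0},
  {"dp": [0, 0, 0.01], "roll": 0},
  {"dp": [0, 0, 0.01], "roll": 0},
])

```text
clock: 24.67
tool_pos: [0.5284, 0.0847, 0.0426]
ee_rot: [0.0, 0.999, 0.037, -0.003]
contact_force: [-10.0, -1.5, 5.3]
grip_width: 0.0151
grip_force: 40.0
```

Call:
drive_tool([
  {"dp": [0, 0, 0], "roll": 0},
  {"dp": [0, 0, 0], "roll": 0},
  {"dp": [0, 0, 0], "roll": 0},
  {"dp": [0, 0, 0], "roll": 0},
  {"dp": [0, 0, 0], "roll": 0},
], grip=0.45)

```text
clock: 25.08
tool_pos: [0.5323, 0.0851, 0.0427]
ee_rot: [-0.0, 0.999, 0.037, 0.001]
contact_force: [0.5, 0.3, 0.7]
grip_width: 0.0408
grip_force: 0.0
```

Call:
drive_tool([
  {"dp": [0, 0, -0.25], "roll": 0},
  {"dp": [0, 0, -0.5], "roll": 0},
  {"dp": [0, 0, -0.75], "roll": 0},
  {"dp": [0, 0, -1], "roll": 0},
  {"dp": [0, 0, -1], "roll": 0},
  {"dp": [0, 0, -1], "roll": 0},
])

```text
clock: 25.58
tool_pos: [0.533, 0.0852, 0.1643]
ee_rot: [-0.0, 0.999, 0.037, 0.002]
contact_force: [-0.5, 0.1, -0.4]
grip_width: 0.0408
grip_force: 0.0
```

Call:
drive_tool([
  {"dp": [-0.25, 0.25, -0.25], "roll": 0},
  {"dp": [-0.5, 0.5, -0.5], "roll": 0},
  {"dp": [-0.75, 0.75, -0.75], "roll": 0},
  {"dp": [-1, 1, -0.85], "roll": 0},
  {"dp": [-1, 1, -0.85], "roll": 0},
  {"dp": [-1, 1, -0.85], "roll": 0},
])

```text
clock: 26.08
tool_pos: [0.4183, -0.0464, 0.266]
ee_rot: [0.001, 0.999, 0.035, 0.001]
contact_force: [0.6, 0.5, 0.4]
grip_width: 0.0408
grip_force: 0.0
```

```bash
python3 - <<'E'
from h import *
c=cam('wrist'); save(c,'w13.png'); np.save('pics/w13.npy',c,allow_pickle=True); T=pose(); print(T[:3,3])
carts(c,250); locks(c,.02); print(proj(c,[[*st(-.035,.08),.068]]))
E
```

```text
[ 0.41966468 -0.0448435   0.26474668]
plate [463. 125.] [540. 226.] (array([ 0.43603299, -0.27416946]), -6.894004821777344, (122.87142944335938, 69.80327606201172))
plate [565.   0.] [624.  74.] (array([ 0.6115462 , -0.35840536]), 8.246614456176758, (82.37809753417969, 72.07292938232422))
plate [160.   0.] [402.  93.] (array([0.56655249, 0.00872177]), -87.36187624931335, (281.2689208984375, 101.5317153930664))
  dark [362. 230.] [391. 249.] mid at .04 [ 0.3527 -0.1193  0.04  ]
  dark [255. 230.] [282. 249.] mid at .04 [0.3436 0.013  0.04  ]
  dark [485. 203.] [510. 226.] mid at .04 [ 0.3945 -0.2637  0.04  ]
  dark [200.  66.] [218.  89.] mid at .04 [0.5271 0.0841 0.04  ]
  dark [588.  47.] [622.  71.] mid at .04 [ 0.5815 -0.3534  0.04  ]
[ 55. 110.] [103. 194.] (array([0.43258926, 0.25300867]), -2.5120468139648438, (101.06070709228516, 57.87093734741211))
[  0. 108.] [ 38. 190.] (array([0.43086716, 0.34246445]), 5.873508453369141, (100.58671569824219, 51.11611557006836))
[188.   0.] [401.  91.] (array([ 0.56872504, -0.00765852]), -86.29707384109497, (240.19915771484375, 96.895263671875))
[[199.68344527  74.30572821]]
```

Call:
drive_tool([
  {"dp": [-0.05, 0.25, 0.1], "roll": 0},
  {"dp": [-0.1, 0.5, 0.2], "roll": 0},
  {"dp": [-0.15, 0.75, 0.3], "roll": 0},
  {"dp": [-0.2, 1, 0.4], "roll": 0},
  {"dp": [-0.2, 1, 0.4], "roll": 0},
])

```text
clock: 26.55
tool_pos: [0.4041, -0.1676, 0.2125]
ee_rot: [-0.001, 0.999, 0.035, -0.003]
contact_force: [-0.4, 0.3, 0.5]
grip_width: 0.041
grip_force: 0.0
```

Call:
drive_tool([
  {"dp": [-0.05, 0.25, 0.1], "roll": 0.1},
  {"dp": [-0.1, 0.5, 0.2], "roll": 0.2},
  {"dp": [-0.17, 0.75, 0.3], "roll": 0.245},
  {"dp": [-0.17, 0.84, 0.45], "roll": 0.245},
  {"dp": [-0.17, 0.84, 0.58], "roll": 0.245},
  {"dp": [-0.17, 0.84, 0.58], "roll": 0.245},
  {"dp": [-0.17, 0.84, 0.58], "roll": 0.245},
])

```text
clock: 27.13
tool_pos: [0.3927, -0.2657, 0.1454]
ee_rot: [-0.001, 0.998, -0.059, -0.002]
contact_force: [-0.8, 0.4, 0.9]
grip_width: 0.041
grip_force: 0.0
```

```bash
python3 - <<'E'
from h import *
c=cam('wrist'); save(c,'w14.png'); np.save('pics/w14.npy',c,allow_pickle=True); go(.3913,-.2687,.02,-6.9)
carts(c,235)
E
```

```text
at [ 0.3933 -0.2661  0.1465] yaw -6.74 -> dp [-0.013  0.025  1.054] roll 0.004
plate [284.  79.] [365. 224.] (array([ 0.43309521, -0.27404633]), -5.879753112792969, (127.83869934082031, 69.63591766357422))
plate [ 0. 41.] [127.  89.] (array([ 0.53847839, -0.0557341 ]), -85.8592357635498, (123.60499572753906, 14.032513618469238))
  dark [316. 190.] [334. 224.] mid at .04 [ 0.3939 -0.2689  0.04  ]
```

Call:
drive_tool([
  {"dp": [0, 0.024, 0.25], "roll": -0.01},
  {"dp": [0, 0.024, 0.5], "roll": -0.01},
  {"dp": [0, 0.024, 0.75], "roll": -0.01},
  {"dp": [0, 0.024, 0.95], "roll": -0.01},
  {"dp": [0, 0.024, 1], "roll": -0.01},
  {"dp": [0, 0.024, 1], "roll": -0.01},
  {"dp": [0, 0.024, 1], "roll": -0.01},
])

```text
clock: 27.77
tool_pos: [0.3937, -0.2701, 0.0281]
ee_rot: [0.001, 0.998, -0.055, 0.001]
contact_force: [0.3, -0.1, 0.8]
grip_width: 0.0411
grip_force: 0.0
```

Call:
drive_tool([
  {"dp": [0, 0, 0.05], "roll": 0},
  {"dp": [0, 0, 0.05], "roll": 0},
  {"dp": [0, 0, 0.05], "roll": 0},
])

```text
clock: 28.02
tool_pos: [0.3929, -0.2701, 0.0217]
ee_rot: [0.0, 0.998, -0.055, 0.001]
contact_force: [0.0, 0.5, -0.0]
grip_width: 0.0411
grip_force: 0.0
```

Call:
drive_tool([
  {"dp": [0, 0, 0], "roll": 0},
  {"dp": [0, 0, 0], "roll": 0},
  {"dp": [0, 0, 0], "roll": 0},
  {"dp": [0, 0, 0], "roll": 0},
  {"dp": [0, 0, 0], "roll": 0},
  {"dp": [0, 0, 0], "roll": 0},
], grip=0, newtons=40)

```text
clock: 28.52
tool_pos: [0.3924, -0.2698, 0.021]
ee_rot: [-0.0, 0.998, -0.055, -0.0]
contact_force: [-0.1, 1.1, 3.0]
grip_width: 0.0155
grip_force: 40.0
```

Call:
drive_tool([
  {"dp": [0, 0, -0.2], "roll": 0},
  {"dp": [0, 0, -0.4], "roll": 0},
  {"dp": [0, 0, -0.6], "roll": 0},
  {"dp": [0, 0, -0.8], "roll": 0},
  {"dp": [0, 0, -0.8], "roll": 0},
  {"dp": [0, 0, -0.8], "roll": 0},
])

```text
clock: 29.02
tool_pos: [0.3928, -0.2702, 0.1175]
ee_rot: [0.001, 0.998, -0.055, 0.001]
contact_force: [-0.7, 0.5, -1.5]
grip_width: 0.0156
grip_force: 40.0
```

```bash
python3 - <<'E'
from h import *
go(*st(-.145,-.08),.12,SY); go(*st(-.145,0),.12,SY)
E
```

```text
at [ 0.3928 -0.2702  0.1175] yaw -6.35 -> dp [ 0.13  -1.584 -0.023] roll -0.236
at [ 0.3928 -0.2702  0.1175] yaw -6.35 -> dp [ 0.007 -2.239 -0.024] roll -0.236
```

Call:
drive_tool([
  {"dp": [0, -0.25, 0], "roll": -0.06},
  {"dp": [0, -0.5, 0], "roll": -0.12},
  {"dp": [0, -0.75, 0], "roll": -0.18},
  {"dp": [0, -1, 0], "roll": -0.236},
  {"dp": [0, -1, 0], "roll": -0.236},
  {"dp": [0, -1, 0], "roll": -0.236},
])

```text
clock: 29.52
tool_pos: [0.4046, -0.1491, 0.1153]
ee_rot: [-0.001, 0.999, 0.039, -0.002]
contact_force: [-0.8, -0.0, -1.0]
grip_width: 0.0156
grip_force: 40.0
```

Call:
drive_tool([
  {"dp": [-0.05, -0.25, 0], "roll": 0},
  {"dp": [-0.1, -0.5, 0], "roll": 0},
  {"dp": [-0.15, -0.75, 0], "roll": 0},
  {"dp": [-0.2, -1, 0], "roll": 0},
  {"dp": [-0.2, -1, 0], "roll": 0},
  {"dp": [-0.2, -1, 0], "roll": 0},
])

```text
clock: 30.02
tool_pos: [0.3722, -0.0325, 0.1162]
ee_rot: [0.0, 0.999, 0.038, -0.001]
contact_force: [1.3, -0.5, -1.0]
grip_width: 0.0157
grip_force: 40.0
```

```bash
python3 - <<'E'
from h import *
go(*st(-.145,0),.046,SY); print(observe()['grip_width'])
E
```

```text
at [ 0.3722 -0.0325  0.1162] yaw 4.36 -> dp [ 0.445 -0.211  0.584] roll 0.002
0.015660415933807504
```

Call:
drive_tool([
  {"dp": [0.15, -0.1, 0.15], "roll": 0},
  {"dp": [0.3, -0.21, 0.3], "roll": 0},
  {"dp": [0.445, -0.21, 0.45], "roll": 0},
  {"dp": [0.445, -0.21, 0.55], "roll": 0},
  {"dp": [0.445, -0.21, 0.58], "roll": 0},
  {"dp": [0.445, -0.21, 0.58], "roll": 0},
  {"dp": [0.445, -0.21, 0.58], "roll": 0},
])

```text
clock: 30.6
tool_pos: [0.4241, -0.0046, 0.0471]
ee_rot: [0.0, 0.999, 0.036, -0.0]
contact_force: [0.2, 0.3, -1.6]
grip_width: 0.0159
grip_force: 40.0
```

Call:
drive_tool([
  {"dp": [0.08, 0, 0.015], "roll": 0},
  {"dp": [0.16, 0, 0.03], "roll": 0},
  {"dp": [0.22, 0, 0.03], "roll": 0},
  {"dp": [0.22, 0, 0.03], "roll": 0},
  {"dp": [0.22, 0, 0.03], "roll": 0},
  {"dp": [0.22, 0, 0.03], "roll": 0},
])

```text
clock: 31.1
tool_pos: [0.4503, -0.0016, 0.0437]
ee_rot: [0.0, 0.999, 0.037, -0.0]
contact_force: [-0.6, 0.0, -1.3]
grip_width: 0.0158
grip_force: 40.0
```

```bash
cat > bay.py <<'E'
from h import *
np.set_printoptions(suppress=True,precision=2)
# cartridge (z .031) and lip-top (z .038) edges, station-local mm, seen in one wrist picture
T=pose(); c=cam('wrist'); im=cv2.GaussianBlur(c['color'],(0,0),.7).astype(int)
print('tool',loc(T[:3,3]),T[2,3].round(4),'yaw',np.degrees(np.arctan2(T[1,0],T[0,0])).round(2))
def edges(v,lo,hi,th):
    r=im[v]; g=np.abs(r[2:]-r[:-2]).sum(1); return [i+1 for i in range(lo,hi) if g[i]>th and g[i]>=g[i-1] and g[i]>g[i+1]]
for v in(4,8,12,16):
    e=edges(v,200,440,60); print('lip',v,[(u,l) for u,l in zip(e,loc(onz(c,[(x,v) for x in e],.038))[:,1].round(1))] if e else e)
for v in(85,95,105,115,125):
    e=edges(v,235,275,50)+edges(v,370,410,50); print('cart',v,[(u,l) for u,l in zip(e,loc(onz(c,[(x,v) for x in e],.031))[:,1].round(1))] if e else e)
E
python3 bay.py
```

```text
tool [[-118.06   -0.33]] 0.0437 yaw 4.28
lip 4 [(210, np.float64(50.9)), (212, np.float64(50.0)), (261, np.float64(26.9)), (264, np.float64(25.5)), (270, np.float64(22.7)), (381, np.float64(-29.0)), (383, np.float64(-30.0))]
lip 8 [(210, np.float64(51.0)), (212, np.float64(50.1)), (261, np.float64(27.0)), (270, np.float64(22.8)), (381, np.float64(-29.1)), (383, np.float64(-30.0))]
lip 12 [(209, np.float64(51.6)), (212, np.float64(50.2)), (261, np.float64(27.1)), (270, np.float64(22.8)), (381, np.float64(-29.2)), (383, np.float64(-30.1))]
lip 16 [(210, np.float64(51.2)), (212, np.float64(50.3)), (261, np.float64(27.1)), (270, np.float64(22.9)), (380, np.float64(-28.7)), (383, np.float64(-30.2))]
cart 85 [(238, np.float64(41.3)), (242, np.float64(39.2)), (252, np.float64(34.1)), (254, np.float64(33.1)), (273, np.float64(23.4)), (388, np.float64(-35.0)), (391, np.float64(-36.6))]
cart 95 [(242, np.float64(39.5)), (254, np.float64(33.3)), (271, np.float64(24.6)), (274, np.float64(23.1)), (371, np.float64(-26.5)), (374, np.float64(-28.1)), (389, np.float64(-35.8))]
cart 105 [(244, np.float64(38.7)), (255, np.float64(33.0)), (373, np.float64(-27.7)), (388, np.float64(-35.5))]
cart 115 [(246, np.float64(38.0)), (255, np.float64(33.3)), (275, np.float64(22.9)), (389, np.float64(-36.2))]
cart 125 [(236, np.float64(43.5)), (255, np.float64(33.5)), (388, np.float64(-35.9)), (399, np.float64(-41.7))]
```

Aligned to within 0.2 mm. Lower slightly and insert.

Call:
drive_tool([
  {"dp": [0, 0, 0.012], "roll": 0},
  {"dp": [0, 0, 0.012], "roll": 0},
  {"dp": [0.05, 0, 0.012], "roll": 0},
  {"dp": [0.1, 0, 0.012], "roll": 0},
  {"dp": [0.15, 0, 0.012], "roll": 0},
  {"dp": [0.2, 0, 0.012], "roll": 0},
  {"dp": [0.25, 0, 0.012], "roll": 0},
  {"dp": [0.3, 0, 0.012], "roll": 0},
  {"dp": [0.3, 0, 0.012], "roll": 0},
])

```text
clock: 31.9
tool_pos: [0.4884, 0.0011, 0.0423]
ee_rot: [0.0, 0.999, 0.037, 0.001]
contact_force: [0.1, 0.4, -1.3]
grip_width: 0.0154
grip_force: 40.0
```

Call:
drive_tool([
  {"dp": [0.06, 0, 0], "roll": 0},
  {"dp": [0.12, 0, 0], "roll": 0},
  {"dp": [0.18, 0, 0], "roll": 0},
  {"dp": [0.24, 0, 0], "roll": 0},
  {"dp": [0.3, 0, 0], "roll": 0},
  {"dp": [0.33, 0, 0], "roll": 0},
  {"dp": [0.33, 0, 0], "roll": 0},
  {"dp": [0.33, 0, 0], "roll": 0},
])

```text
clock: 32.57
tool_pos: [0.5258, 0.004, 0.042]
ee_rot: [0.0, 0.999, 0.037, -0.0]
contact_force: [-0.5, -0.1, -1.7]
grip_width: 0.0155
grip_force: 40.0
```

```bash
python3 - <<'E'
from h import *
T=pose(); print(loc(T[:3,3]),T[:3,3].round(4))
E
```

```text
[[-42.345849    -0.42486878]] [0.5258 0.004  0.042 ]
```

Call:
drive_tool([
  {"dp": [0.03, 0, 0], "roll": 0},
  {"dp": [0.05, 0, 0], "roll": 0},
  {"dp": [0.07, 0, 0], "roll": 0},
  {"dp": [0.08, 0, 0], "roll": 0},
  {"dp": [0.08, 0, 0], "roll": 0},
  {"dp": [0.08, 0, 0], "roll": 0},
])

```text
clock: 33.07
tool_pos: [0.5322, 0.0047, 0.0417]
ee_rot: [-0.0, 0.999, 0.037, -0.004]
contact_force: [-7.1, -0.5, 1.7]
grip_width: 0.0157
grip_force: 40.0
```

Call:
drive_tool([
  {"dp": [0.01, 0, 0], "roll": 0},
  {"dp": [0.02, 0, 0.005], "roll": 0},
  {"dp": [0.02, 0, 0.005], "roll": 0},
  {"dp": [0.02, 0, 0.005], "roll": 0},
])

```text
clock: 33.4
tool_pos: [0.5322, 0.0048, 0.041]
ee_rot: [-0.0, 0.999, 0.037, -0.006]
contact_force: [-12.1, 0.3, 7.0]
grip_width: 0.0156
grip_force: 40.0
```

```bash
python3 - <<'E'
from h import *
T=pose(); print(loc(T[:3,3]),T[:3,3].round(4))
E
```

```text
[[-35.93373009  -0.07340601]] [0.5322 0.0048 0.041 ]
```

Home, with firm contact at the stop. Release and go to the last cartridge.

Call:
drive_tool([
  {"dp": [0, 0, 0], "roll": 0},
  {"dp": [0, 0, 0], "roll": 0},
  {"dp": [0, 0, 0], "roll": 0},
  {"dp": [0, 0, 0], "roll": 0},
  {"dp": [0, 0, 0], "roll": 0},
], grip=0.45)

```text
clock: 33.82
tool_pos: [0.5385, 0.0049, 0.0418]
ee_rot: [0.0, 0.999, 0.037, 0.001]
contact_force: [-0.1, -0.9, -0.3]
grip_width: 0.0406
grip_force: 0.0
```

Call:
drive_tool([
  {"dp": [0, 0, -0.25], "roll": 0},
  {"dp": [0, 0, -0.5], "roll": 0},
  {"dp": [0, 0, -0.75], "roll": 0},
  {"dp": [0, 0, -1], "roll": 0},
  {"dp": [0, 0, -1], "roll": 0},
  {"dp": [0, 0, -1], "roll": 0},
])

```text
clock: 34.32
tool_pos: [0.5393, 0.0049, 0.1636]
ee_rot: [0.0, 0.999, 0.037, 0.002]
contact_force: [0.3, -0.3, 0.1]
grip_width: 0.041
grip_force: 0.0
```

Call:
drive_tool([
  {"dp": [-0.1, 0.25, -0.25], "roll": 0},
  {"dp": [-0.2, 0.5, -0.5], "roll": 0},
  {"dp": [-0.2, 0.75, -0.7], "roll": 0},
  {"dp": [-0.2, 1, -0.7], "roll": 0},
  {"dp": [-0.2, 1, -0.7], "roll": 0},
  {"dp": [-0.2, 1, -0.7], "roll": 0},
])

```text
clock: 34.82
tool_pos: [0.5223, -0.1176, 0.2442]
ee_rot: [-0.0, 0.999, 0.036, -0.001]
contact_force: [0.1, 0.2, -0.7]
grip_width: 0.041
grip_force: 0.0
```

Call:
drive_tool([
  {"dp": [0, 0.25, 0], "roll": 0},
  {"dp": [0, 0.5, 0], "roll": 0},
  {"dp": [0, 0.75, 0], "roll": 0},
  {"dp": [0, 1, 0], "roll": 0},
  {"dp": [0, 1, 0], "roll": 0},
  {"dp": [0, 1, 0], "roll": 0},
])

```text
clock: 35.32
tool_pos: [0.5314, -0.2358, 0.2434]
ee_rot: [-0.001, 0.999, 0.037, -0.002]
contact_force: [-0.2, 0.1, 0.0]
grip_width: 0.0413
grip_force: 0.0
```

```bash
python3 - <<'E'
from h import *
c=cam('wrist'); save(c,'w15.png'); np.save('pics/w15.npy',c,allow_pickle=True); T=pose(); print(T[:3,3])
carts(c,250)
E
```

```text
[ 0.53138466 -0.23494534  0.24387056]
plate [482. 177.] [532. 239.] (array([ 0.51365558, -0.46709674]), 16.316808700561523, (71.9482650756836, 60.895408630371094))
plate [ 0. 79.] [222. 184.] (array([0.57047845, 0.02330809]), -85.3902325630188, (274.29302978515625, 119.7006607055664))
plate [401.  46.] [463. 158.] (array([ 0.62863141, -0.35417798]), 8.454401969909668, (120.6297836303711, 69.4997329711914))
plate [0. 0.] [159.  27.] (array([0.70094006, 0.0471506 ]), -85.81298160552979, (186.813720703125, 24.2719783782959))
  dark [362. 230.] [391. 249.] mid at .04 [ 0.4728 -0.3036  0.04  ]
  dark [255. 230.] [282. 249.] mid at .04 [ 0.4636 -0.1787  0.04  ]
  dark [ 15. 161.] [ 53. 184.] mid at .04 [0.5236 0.0925 0.04  ]
  dark [ 86. 160.] [119. 183.] mid at .04 [0.5301 0.0106 0.04  ]
  dark [427. 135.] [447. 157.] mid at .04 [ 0.5842 -0.3569  0.04  ]
  dark [ 0. 39.] [20. 58.] mid at .04 [0.6555 0.1029 0.04  ]
  dark [66. 35.] [94. 55.] mid at .04 [0.6616 0.0244 0.04  ]
  dark [144.  33.] [173.  53.] mid at .04 [ 0.6673 -0.0591  0.04  ]
```

Call:
drive_tool([
  {"dp": [0.1, 0.25, 0.1], "roll": 0},
  {"dp": [0.2, 0.5, 0.3], "roll": -0.05},
  {"dp": [0.36, 0.75, 0.5], "roll": -0.09},
  {"dp": [0.36, 1, 0.7], "roll": -0.09},
  {"dp": [0.36, 1, 0.8], "roll": -0.09},
  {"dp": [0.36, 1, 0.8], "roll": -0.09},
  {"dp": [0.36, 1, 0.8], "roll": -0.09},
])

```text
clock: 35.95
tool_pos: [0.5837, -0.3505, 0.1485]
ee_rot: [-0.001, 0.997, 0.073, -0.001]
contact_force: [-0.0, -0.4, 0.9]
grip_width: 0.0405
grip_force: 0.0
```

```bash
python3 - <<'E'
from h import *
c=cam('wrist'); save(c,'w16.png'); np.save('pics/w16.npy',c,allow_pickle=True)
go(.5841,-.36,.02,8.4); carts(c,235)
E
```

```text
at [ 0.5844 -0.3508  0.1501] yaw 8.42 -> dp [-0.014  0.076  1.084] roll 0.0
plate [293.  81.] [373. 224.] (array([ 0.62477734, -0.35507123]), 8.940343856811523, (127.58663177490234, 69.40518188476562))
  dark [324. 190.] [342. 224.] mid at .04 [ 0.5857 -0.3602  0.04  ]
```

Call:
drive_tool([
  {"dp": [0, 0.08, 0.25], "roll": 0},
  {"dp": [0, 0.08, 0.5], "roll": 0},
  {"dp": [0, 0.08, 0.75], "roll": 0},
  {"dp": [0, 0.08, 0.95], "roll": 0},
  {"dp": [0, 0.08, 1], "roll": 0},
  {"dp": [0, 0.08, 1], "roll": 0},
  {"dp": [0, 0.08, 1], "roll": 0},
])

```text
clock: 36.58
tool_pos: [0.5867, -0.362, 0.032]
ee_rot: [0.001, 0.997, 0.073, 0.001]
contact_force: [0.9, -0.5, 0.3]
grip_width: 0.0406
grip_force: 0.0
```

Call:
drive_tool([
  {"dp": [0, 0, 0.06], "roll": 0},
  {"dp": [0, 0, 0.06], "roll": 0},
  {"dp": [0, 0, 0.06], "roll": 0},
])

```text
clock: 36.83
tool_pos: [0.5857, -0.3623, 0.0235]
ee_rot: [0.001, 0.997, 0.073, 0.001]
contact_force: [-0.4, 0.1, 0.4]
grip_width: 0.0412
grip_force: 0.0
```

Call:
drive_tool([
  {"dp": [0, 0, 0], "roll": 0},
  {"dp": [0, 0, 0], "roll": 0},
  {"dp": [0, 0, 0], "roll": 0},
  {"dp": [0, 0, 0], "roll": 0},
  {"dp": [0, 0, 0], "roll": 0},
  {"dp": [0, 0, 0], "roll": 0},
], grip=0, newtons=40)

```text
clock: 37.33
tool_pos: [0.5852, -0.3619, 0.0226]
ee_rot: [-0.0, 0.997, 0.073, -0.0]
contact_force: [-1.3, 2.2, 2.1]
grip_width: 0.0158
grip_force: 40.0
```

Call:
drive_tool([
  {"dp": [0, 0, -0.2], "roll": 0},
  {"dp": [0, 0, -0.4], "roll": 0},
  {"dp": [0, 0, -0.6], "roll": 0},
  {"dp": [0, 0, -0.8], "roll": 0},
  {"dp": [0, 0, -0.8], "roll": 0},
  {"dp": [0, 0, -0.8], "roll": 0},
])

```text
clock: 37.83
tool_pos: [0.5856, -0.3626, 0.1189]
ee_rot: [0.001, 0.997, 0.073, 0.001]
contact_force: [-0.0, -0.3, -2.4]
grip_width: 0.0156
grip_force: 40.0
```

```bash
python3 - <<'E'
from h import *
go(*st(-.145,-.08),.12,SY)
E
```

```text
at [ 0.5856 -0.3626  0.1189] yaw 8.32 -> dp [-0.951 -2.493 -0.015] roll 0.09
```

Call:
drive_tool([
  {"dp": [-0.25, -0.1, 0], "roll": 0.03},
  {"dp": [-0.5, -0.2, 0], "roll": 0.06},
  {"dp": [-0.75, -0.4, 0], "roll": 0.09},
  {"dp": [-0.95, -0.6, 0], "roll": 0.09},
  {"dp": [-0.95, -0.8, 0], "roll": 0.09},
  {"dp": [-0.95, -1, 0], "roll": 0.09},
  {"dp": [-0.95, -1, 0], "roll": 0.09},
  {"dp": [-0.95, -1, 0], "roll": 0.09},
])

```text
clock: 38.5
tool_pos: [0.4536, -0.2585, 0.1166]
ee_rot: [-0.001, 0.999, 0.038, -0.002]
contact_force: [1.0, 0.4, -1.5]
grip_width: 0.0158
grip_force: 40.0
```

Call:
drive_tool([
  {"dp": [0, -0.25, 0], "roll": 0},
  {"dp": [0, -0.5, 0], "roll": 0},
  {"dp": [0, -0.75, 0], "roll": 0},
  {"dp": [0, -1, 0], "roll": 0},
  {"dp": [0, -1, 0], "roll": 0},
  {"dp": [0, -1, 0], "roll": 0},
])

```text
clock: 39.0
tool_pos: [0.446, -0.1398, 0.1175]
ee_rot: [0.0, 0.999, 0.038, -0.001]
contact_force: [-0.3, -0.4, -1.3]
grip_width: 0.0156
grip_force: 40.0
```

```bash
python3 - <<'E'
from h import *
go(*st(-.145,-.08),.047,SY); go(*st(-.1185,-.08),.0437,SY); print(observe()['grip_width'])
E
```

```text
at [ 0.446  -0.1398  0.1175] yaw 4.4 -> dp [-0.101 -0.482  0.587] roll 0.003
at [ 0.446  -0.1398  0.1175] yaw 4.4 -> dp [ 0.12  -0.482  0.615] roll 0.003
0.015564584944801842
```

Call:
drive_tool([
  {"dp": [-0.05, -0.2, 0], "roll": 0},
  {"dp": [-0.1, -0.4, 0.1], "roll": 0},
  {"dp": [-0.1, -0.48, 0.3], "roll": 0},
  {"dp": [-0.1, -0.48, 0.45], "roll": 0},
  {"dp": [-0.1, -0.48, 0.58], "roll": 0},
  {"dp": [-0.1, -0.48, 0.59], "roll": 0},
  {"dp": [0, -0.48, 0.6], "roll": 0},
  {"dp": [0.08, -0.48, 0.615], "roll": 0},
  {"dp": [0.115, -0.48, 0.615], "roll": 0},
  {"dp": [0.115, -0.48, 0.615], "roll": 0},
  {"dp": [0.115, -0.48, 0.615], "roll": 0},
])

```text
clock: 39.92
tool_pos: [0.4565, -0.082, 0.0451]
ee_rot: [0.0, 0.999, 0.037, 0.001]
contact_force: [0.2, -0.3, -1.9]
grip_width: 0.0158
grip_force: 40.0
```

```bash
python3 bay.py
```

```text
tool [[-117.87  -81.05]] 0.0451 yaw 4.28
lip 4 [(208, np.float64(-28.4)), (210, np.float64(-29.4)), (260, np.float64(-53.1)), (263, np.float64(-54.5)), (268, np.float64(-56.8)), (379, np.float64(-109.1)), (381, np.float64(-110.0)), (429, np.float64(-132.8))]
lip 8 [(208, np.float64(-28.3)), (210, np.float64(-29.2)), (260, np.float64(-53.0)), (263, np.float64(-54.4)), (272, np.float64(-58.7)), (379, np.float64(-109.2)), (381, np.float64(-110.1)), (429, np.float64(-132.9))]
lip 12 [(211, np.float64(-29.6)), (260, np.float64(-52.9)), (263, np.float64(-54.4)), (271, np.float64(-58.1)), (378, np.float64(-108.7)), (381, np.float64(-110.2)), (429, np.float64(-133.0))]
lip 16 [(260, np.float64(-52.9)), (263, np.float64(-54.3)), (271, np.float64(-58.1)), (378, np.float64(-108.8)), (381, np.float64(-110.2)), (429, np.float64(-133.1))]
cart 85 [(240, np.float64(-40.1)), (253, np.float64(-46.8)), (255, np.float64(-47.8)), (390, np.float64(-117.1))]
cart 95 [(240, np.float64(-39.8)), (255, np.float64(-47.6)), (274, np.float64(-57.4)), (388, np.float64(-116.3)), (403, np.float64(-124.0))]
cart 105 [(242, np.float64(-40.6)), (255, np.float64(-47.4)), (388, np.float64(-116.5))]
cart 115 [(247, np.float64(-43.0)), (256, np.float64(-47.7)), (272, np.float64(-56.1)), (372, np.float64(-108.3)), (388, np.float64(-116.7))]
cart 125 [(255, np.float64(-46.9)), (371, np.float64(-108.0)), (388, np.float64(-116.9))]
```

0.5 mm correction, then insert.

Call:
drive_tool([
  {"dp": [0, -0.005, 0.012], "roll": 0},
  {"dp": [0, -0.005, 0.012], "roll": 0},
  {"dp": [0.05, -0.005, 0.012], "roll": 0},
  {"dp": [0.1, -0.005, 0.012], "roll": 0},
  {"dp": [0.15, -0.005, 0.012], "roll": 0},
  {"dp": [0.2, -0.005, 0.012], "roll": 0},
  {"dp": [0.25, -0.005, 0.012], "roll": 0},
  {"dp": [0.3, -0.005, 0.012], "roll": 0},
  {"dp": [0.3, -0.005, 0.012], "roll": 0},
])

```text
clock: 40.72
tool_pos: [0.4934, -0.0785, 0.0433]
ee_rot: [0.0, 0.999, 0.037, 0.001]
contact_force: [-0.3, 0.4, -1.9]
grip_width: 0.0159
grip_force: 40.0
```

Call:
drive_tool([
  {"dp": [0.06, 0, 0], "roll": 0},
  {"dp": [0.12, 0, 0], "roll": 0},
  {"dp": [0.18, 0, 0], "roll": 0},
  {"dp": [0.24, 0, 0], "roll": 0},
  {"dp": [0.3, 0, 0], "roll": 0},
  {"dp": [0.33, 0, 0], "roll": 0},
  {"dp": [0.33, 0, 0], "roll": 0},
  {"dp": [0.33, 0, 0], "roll": 0},
])

```text
clock: 41.38
tool_pos: [0.5309, -0.0755, 0.043]
ee_rot: [0.0, 0.999, 0.037, -0.0]
contact_force: [-0.5, -1.3, -3.0]
grip_width: 0.0158
grip_force: 40.0
```

Call:
drive_tool([
  {"dp": [0.03, 0, 0], "roll": 0},
  {"dp": [0.05, 0, 0], "roll": 0},
  {"dp": [0.07, 0, 0], "roll": 0},
  {"dp": [0.08, 0, 0], "roll": 0},
  {"dp": [0.08, 0, 0], "roll": 0},
  {"dp": [0.08, 0, 0], "roll": 0},
])

```text
clock: 41.88
tool_pos: [0.5386, -0.0747, 0.043]
ee_rot: [-0.0, 0.999, 0.037, -0.002]
contact_force: [-4.4, -0.2, -0.0]
grip_width: 0.0156
grip_force: 40.0
```

```bash
python3 - <<'E'
from h import *
T=pose(); print(loc(T[:3,3]),T[:3,3].round(4),observe()['contact_force'].round(1))
E
```

```text
[[-35.5131047  -79.91651224]] [ 0.5386 -0.0747  0.043 ] [-4.4 -0.2 -0. ]
```

Call:
drive_tool([
  {"dp": [0.01, 0, 0.005], "roll": 0},
  {"dp": [0.02, 0, 0.01], "roll": 0},
  {"dp": [0.03, 0, 0.01], "roll": 0},
  {"dp": [0.03, 0, 0.01], "roll": 0},
  {"dp": [0.03, 0, 0.01], "roll": 0},
])

```text
clock: 42.3
tool_pos: [0.5385, -0.0747, 0.0425]
ee_rot: [-0.0, 0.999, 0.038, -0.006]
contact_force: [-15.8, -1.0, 12.9]
grip_width: 0.0155
grip_force: 40.0
```

Call:
drive_tool([
  {"dp": [0, 0, 0], "roll": 0},
  {"dp": [0, 0, 0], "roll": 0},
  {"dp": [0, 0, 0], "roll": 0},
  {"dp": [0, 0, 0], "roll": 0},
  {"dp": [0, 0, 0], "roll": 0},
], grip=0.45)

```text
clock: 42.72
tool_pos: [0.5448, -0.0746, 0.0421]
ee_rot: [0.0, 0.999, 0.037, 0.001]
contact_force: [0.0, -0.2, -0.3]
grip_width: 0.0407
grip_force: 0.0
```

Call:
drive_tool([
  {"dp": [0, 0, -0.25], "roll": 0},
  {"dp": [0, 0, -0.5], "roll": 0},
  {"dp": [0, 0, -0.75], "roll": 0},
  {"dp": [0, 0, -1], "roll": 0},
  {"dp": [0, 0, -1], "roll": 0},
  {"dp": [0, 0, -1], "roll": 0},
])

```text
clock: 43.22
tool_pos: [0.5455, -0.0747, 0.1639]
ee_rot: [0.0, 0.999, 0.037, 0.002]
contact_force: [0.1, 0.3, -0.6]
grip_width: 0.0411
grip_force: 0.0
```

Call:
drive_tool([
  {"dp": [-0.25, -0.2, -0.25], "roll": 0},
  {"dp": [-0.5, -0.4, -0.5], "roll": 0},
  {"dp": [-0.75, -0.6, -0.75], "roll": 0},
  {"dp": [-0.8, -0.7, -1], "roll": 0},
  {"dp": [-0.8, -0.7, -1], "roll": 0},
  {"dp": [-0.8, -0.7, -1], "roll": 0},
], grip=0)

```text
clock: 43.72
tool_pos: [0.4424, 0.0029, 0.2837]
ee_rot: [0.0, 0.999, 0.038, 0.002]
contact_force: [0.9, -0.9, 0.1]
grip_width: 0.004
grip_force: 0.0
```

```bash
python3 - <<'E'
from h import *
c=cam('wrist'); save(c,'w17.png'); np.save('pics/w17.npy',c,allow_pickle=True); T=pose(); print(T[:3,3])
s=cam('scene'); 
for y in(.08,0,-.08):
    p=proj(c,[[*st(-.035,y),.068],[*st(-.047,y),.068]]); print(p)
im=cv2.GaussianBlur(c['color'],(0,0),1).astype(int); h=im.max(2)<60; h[230:]=0
for q in blobs(h,60,3000): print(q.min(0),q.max(0), loc(onz(c,[(q[:,0].mean(),q[:,1].max())],.068)).round(1))
# rail in scene view
print('rail',[proj(s,[[*st(.112-.108*np.cos(t),y),.058+.108*np.sin(t)] for y in(-.134,.134)]).round(0).tolist() for t in(1.2,1.35,1.5)])
p=proj(s,[[*st(.05,0),.1]])[0].astype(int)
cv2.imwrite('pics/fin1.png',cv2.resize(s['color'][p[1]-75:p[1]+75,p[0]-100:p[0]+100,::-1],None,fx=4,fy=4,interpolation=cv2.INTER_CUBIC)); print(p)
E
```

```text
[0.44227758 0.00222774 0.28174194]
[[251.83309539 102.81111981]
 [252.3371798  114.21262248]]
[[325.61904081 102.66200199]
 [325.58736865 114.08747488]]
[[399.34510142 102.9773337 ]
 [398.77896966 114.37017716]]
[122. 142.] [132. 158.] [[-94. 226.]]
[ 44. 138.] [ 58. 153.] [[-87.4 315.6]]
[388.  95.] [405. 115.] [[-47.7 -77.9]]
[322.  95.] [333. 115.] [[-48.   -3.3]]
[249.  95.] [265. 115.] [[-47.9  75.4]]
rail [[[327.0, 232.0], [377.0, 182.0]], [[331.0, 234.0], [381.0, 183.0]], [[335.0, 236.0], [385.0, 185.0]]]
[346 213]
```

View pics/fin1.png

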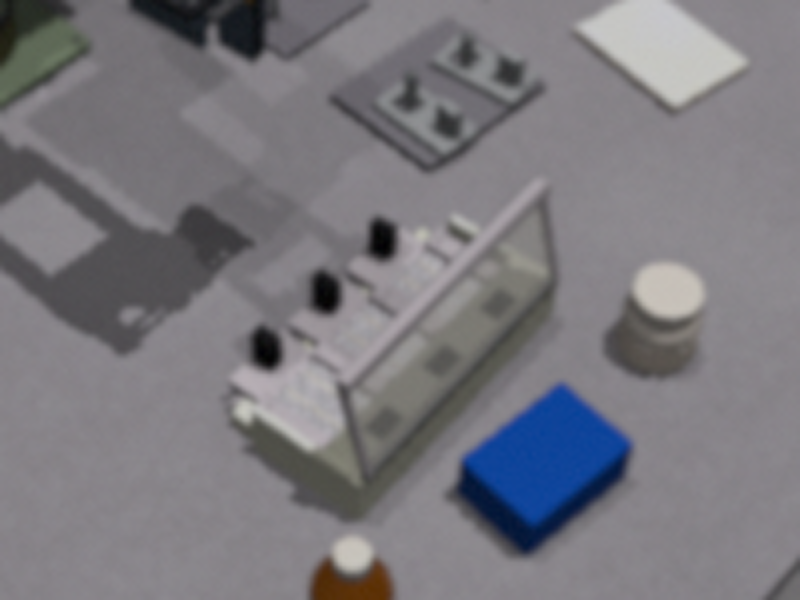

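Everything is seated: the three handles are in line at station x ≈ −48 (rear faces), both locks are on the posts, and the rail ends at crop (347,383) and (545,185) match about 1.4 rad open. Now I go behind the rail with shut fingers, at y = +40, between handles.

Call:
drive_tool([
  {"dp": [0.25, -0.1, 0], "roll": 0},
  {"dp": [0.5, -0.2, 0], "roll": 0},
  {"dp": [0.75, -0.3, 0], "roll": 0},
  {"dp": [1, -0.3, 0], "roll": 0},
  {"dp": [1, -0.3, 0], "roll": 0},
], grip=0)

```text
clock: 44.23
tool_pos: [0.5637, 0.0469, 0.277]
ee_rot: [0.0, 0.999, 0.037, -0.002]
contact_force: [-0.8, -0.0, -0.3]
grip_width: 0.0003
grip_force: 0.0
```

Call:
drive_tool([
  {"dp": [0.25, 0, 0], "roll": 0},
  {"dp": [0.5, 0, 0], "roll": 0},
  {"dp": [0.75, 0, 0], "roll": 0},
  {"dp": [1, 0, 0], "roll": 0},
  {"dp": [1, 0, 0], "roll": 0},
])

```text
clock: 44.65
tool_pos: [0.6828, 0.0548, 0.2758]
ee_rot: [0.0, 0.999, 0.037, -0.002]
contact_force: [-1.1, -1.0, -0.2]
grip_width: 0.0002
grip_force: 0.0
```

Call:
drive_tool([
  {"dp": [0.2, 0, 0], "roll": 0},
  {"dp": [0.3, 0, 0], "roll": 0},
  {"dp": [0.3, 0, 0], "roll": 0},
  {"dp": [0.3, 0, 0], "roll": 0},
  {"dp": [0.3, 0, 0], "roll": 0},
])

```text
clock: 45.07
tool_pos: [0.7137, 0.0578, 0.2805]
ee_rot: [0.0, 0.999, 0.037, -0.002]
contact_force: [1.0, -0.4, 0.3]
grip_width: 0.0004
grip_force: 0.0
```

```bash
python3 - <<'E'
from h import *
T=pose(); print(loc(T[:3,3]),T[:3,3].round(4),np.degrees(np.arctan2(T[1,0],T[0,0]))); go(*st(.15,.04),.152,SY); print(observe()['grip_width'])
E
```

```text
[[149.05873695  39.20062693]] [0.7137 0.0578 0.2805] 4.236560649121
at [0.7137 0.0578 0.2805] yaw 4.24 -> dp [ 0.011 -0.007  1.071] roll -0.001
0.00038608267195928243
```

Call:
drive_tool([
  {"dp": [0, 0, 0.25], "roll": 0},
  {"dp": [0, 0, 0.5], "roll": 0},
  {"dp": [0, 0, 0.75], "roll": 0},
  {"dp": [0, 0, 0.95], "roll": 0},
  {"dp": [0, 0, 1], "roll": 0},
  {"dp": [0, 0, 1], "roll": 0},
])

```text
clock: 45.57
tool_pos: [0.7127, 0.0582, 0.16]
ee_rot: [0.0, 0.999, 0.037, -0.002]
contact_force: [-0.1, 0.5, 0.4]
grip_width: 0.0004
grip_force: 0.0
```

Call:
drive_tool([
  {"dp": [-0.04, 0, 0.04], "roll": 0},
  {"dp": [-0.08, 0, 0.04], "roll": 0},
  {"dp": [-0.12, 0, 0.04], "roll": 0},
  {"dp": [-0.16, 0, 0.04], "roll": 0},
  {"dp": [-0.2, 0, 0.04], "roll": 0},
  {"dp": [-0.24, 0, 0.04], "roll": 0},
  {"dp": [-0.28, 0, 0.04], "roll": 0},
  {"dp": [-0.32, 0, 0.04], "roll": 0},
  {"dp": [-0.32, 0, 0.04], "roll": 0},
])

```text
clock: 46.32
tool_pos: [0.6759, 0.0556, 0.1575]
ee_rot: [0.0, 0.999, 0.037, 0.0]
contact_force: [0.5, 1.1, 0.5]
grip_width: 0.0008
grip_force: 0.1
```

```bash
python3 - <<'E'
from h import *
T=pose(); print(loc(T[:3,3]),T[:3,3].round(4),observe()['contact_force'].round(1))
s=cam('scene')
print('rail if t=',[(t,proj(s,[[*st(.112-.108*np.cos(t)+.007*np.sin(t),y),.058+.108*np.sin(t)+.007*np.cos(t)] for y in(-.134,.134)]).round(0).tolist()) for t in(1.1,1.2,1.3,1.4)])
E
```

```text
[[111.15251495  39.78767169]] [0.6759 0.0556 0.1575] [0.5 1.1 0.5]
rail if t= [(1.1, [[326.0, 232.0], [376.0, 182.0]]), (1.2, [[328.0, 233.0], [379.0, 182.0]]), (1.3, [[331.0, 234.0], [382.0, 183.0]]), (1.4, [[334.0, 236.0], [384.0, 184.0]])]
```

Call:
drive_tool([
  {"dp": [-0.04, 0, 0], "roll": 0},
  {"dp": [-0.08, 0, 0], "roll": 0},
  {"dp": [-0.12, 0, 0], "roll": 0},
  {"dp": [-0.16, 0, 0], "roll": 0},
  {"dp": [-0.2, 0, 0.01], "roll": 0},
])

```text
clock: 46.78
tool_pos: [0.6522, 0.0538, 0.1563]
ee_rot: [0.0, 0.999, 0.037, 0.0]
contact_force: [2.2, 0.6, 0.6]
grip_width: 0.0003
grip_force: 0.8
```

```bash
cat > rail.py <<'E'
from h import *
# rail angle from the scene view: bright pixels along the normal of the projected rail, per candidate angle
T=pose(); print(loc(T[:3,3]),T[2,3].round(4),observe()['contact_force'].round(1))
s=cam('scene'); im=cv2.GaussianBlur(s['color'],(0,0),.8).astype(int).sum(2)/3
ys=np.r_[-.13:-.03:30j,.09:.13:12j]
for t in np.arange(0,1.5,.1):
    P=[[*st(.112-.108*np.cos(t)+.007*np.sin(t),y),.058+.108*np.sin(t)+.007*np.cos(t)] for y in ys]
    p=proj(s,P).round().astype(int); v=im[p[:,1],p[:,0]]; print(round(t,1),v.mean().round(),v.std().round(1),end=' | ')
E
python3 rail.py
```

```text
[[87.45795161 39.80105445]] 0.1563 [2.2 0.6 0.6]
0.0 98.0 46.5 | 0.1 93.0 43.1 | 0.2 88.0 39.9 | 0.3 83.0 37.9 | 0.4 77.0 35.8 | 0.5 74.0 33.8 | 0.6 74.0 34.4 | 0.7 76.0 35.2 | 0.8 83.0 38.0 | 0.9 95.0 45.9 | 1.0 103.0 51.7 | 1.1 99.0 42.9 | 1.2 112.0 49.2 | 1.3 126.0 39.4 | 1.4 140.0 15.6 |
```

```bash
cat > rail.py <<'E'
from h import *
np.set_printoptions(linewidth=200)
T=pose(); print(loc(T[:3,3]).round(1),T[2,3].round(4),observe()['contact_force'].round(1))
ts=np.arange(0,1.55,.1)
def prof(c,ys):
    im=cv2.GaussianBlur(c['color'],(0,0),.6).astype(int).sum(2)/3
    return np.array([[im[tuple(proj(c,[*st(.112-.108*np.cos(t)+.007*np.sin(t),y),.058+.108*np.sin(t)+.007*np.cos(t)])[0].round().astype(int)[::-1])] for t in ts] for y in ys]).round().astype(int)
for n in('scene','top'):
    print(n,ts.round(1)); print(prof(cam(n),(-.132,-.12,-.1,-.08,.1,.12)))
E
python3 rail.py; python3 - <<'E'
import sys; sys.path.insert(0,'.')
from h import *
np.set_printoptions(linewidth=200)
ts=np.arange(0,1.55,.1)
# baseline: same profile on the initial pictures (calibration from a fresh call)
for n in('scene','top'):
    c=cam(n); c['color']=cv2.imread(f'pics/{n}0.png')[:,:,::-1]
    im=cv2.GaussianBlur(c['color'],(0,0),.6).astype(int).sum(2)/3
    print(n); print(np.array([[im[tuple(proj(c,[*st(.112-.108*np.cos(t)+.007*np.sin(t),y),.058+.108*np.sin(t)+.007*np.cos(t)])[0].round().astype(int)[::-1])] for t in ts] for y in(-.132,-.12,-.1,-.08,.1,.12)]).round().astype(int))
E
```

```text
[[86.2 39.8]] 0.156 [ 0.4  0.4 -1. ]
scene [0.  0.1 0.2 0.3 0.4 0.5 0.6 0.7 0.8 0.9 1.  1.1 1.2 1.3 1.4 1.5]
[[171 176 180 178 157 108  93  90 111 126 112 117 163 165 156 155]
 [175 179 144  97  71  87 100 106 114 133 153 131 139 144 140 140]
 [111  90 100 106 109 106 106  99 104 134 157 135 155 165 162 160]
 [108 104 106 101 102 110 106 105 120 146 159 141 165 167 166 161]
 [ 26  43  41  38  39  36  24  25  26  25  24  31  30  60 109 126]
 [ 39  40  39  28  18  14  17  20  25  21  23  41  30  61 125 129]]
top [0.  0.1 0.2 0.3 0.4 0.5 0.6 0.7 0.8 0.9 1.  1.1 1.2 1.3 1.4 1.5]
[[101 101 122 123 126 120  75  69  74  74 102  90  97  89  90  90]
 [134 134 134 133 125  66  67  65  56  71 103  93  72  89  92  92]
 [129 124 116 112 103  72  75  65  49  58 103  95  73  90  91  91]
 [101 105 105 103 101 100 102  84  48  57 104  92  74  92  92  92]
 [ 52  52  52  51  44  37  32  32  41  47  51  57  58  50  56  55]
 [128 128 128 128 130 128 127 123  60  64  98  90  32  33  36  34]]
scene
[[180 189 190 185 185 185 196 196 197 196 185 177 151 105 106 122]
 [187 196 193 193 184 193 193 197 184 134 118 140 154 154 128 134]
 [197 196 193 193 185 191 189 189 175 170 177 184 174 154 136 150]
 [195 196 194 179 181 190 193 194 196 195 195 194 177 154 136 149]
 [160 148 139 137 138 138 136 136 136 137 136 135 143 151 116 103]
 [133 138 140 137 136 136 136 135 136 137 134 133 153 151 109 137]]
top
[[101 101 122 122 124 125 121 100  71  75  76  87  91 125  94  91]
 [133 134 134 132 128 126 134 101  57  81  82  80  53 127  95  92]
 [136 136 136 135 134 130 101  65  52  74  70  69  48 129  95  91]
 [136 137 136 136 136 137 111  72  50  70  26  29  45 130  96  92]
 [126 126 128 128 125 125 127  81  47  71  72  73  45 129  84  87]
 [137 137 136 136 136 137 137 138  67 110 125  93  45 130  83  89]]
```

The top view confirms the rail moved from 1.3 to about 1.0 rad with the fingers. Continue along the arc.

Call:
drive_tool([
  {"dp": [-0.06, 0, 0.03], "roll": 0},
  {"dp": [-0.12, 0, 0.07], "roll": 0},
  {"dp": [-0.18, 0, 0.115], "roll": 0},
  {"dp": [-0.22, 0, 0.15], "roll": 0},
  {"dp": [-0.27, 0, 0.19], "roll": 0},
  {"dp": [-0.32, 0, 0.235], "roll": 0},
  {"dp": [-0.35, 0, 0.28], "roll": 0},
  {"dp": [-0.39, 0, 0.33], "roll": 0},
  {"dp": [-0.42, 0, 0.38], "roll": 0},
  {"dp": [-0.42, 0, 0.38], "roll": 0},
])

```text
clock: 47.87
tool_pos: [0.6004, 0.05, 0.1087]
ee_rot: [0.0, 0.999, 0.037, -0.002]
contact_force: [-0.5, -0.1, 0.1]
grip_width: 0.0004
grip_force: 0.0
```

```bash
python3 rail.py
```

```text
[[35.5 39.8]] 0.1087 [-0.5 -0.1  0.1]
scene [0.  0.1 0.2 0.3 0.4 0.5 0.6 0.7 0.8 0.9 1.  1.1 1.2 1.3 1.4 1.5]
[[152 173 171 129 148 174 159 158 159 176 179 181 179 177 171 169]
 [146 124 158 169 177 170 173 157 167 172 162 160 155 155 155 156]
 [168 158 173 173 179 174 175 159 160 163 168 173 173 176 176 175]
 [159 164 164 179 179 176 167 142 165 179 183 183 183 182 182 178]
 [ 57  56  50  34  32  33  38  39  29  78 122 126 124 130 135 137]
 [ 30  30  31  35  35  32  32  47  91 122 125 127 134 135 135 138]]
top [0.  0.1 0.2 0.3 0.4 0.5 0.6 0.7 0.8 0.9 1.  1.1 1.2 1.3 1.4 1.5]
[[ 58  57  66  92 109 104 104  95  95  94  95 108 108  90  91  90]
 [ 67  64  56  94 114 106 104 103 100 102 104 100  83  89  93  92]
 [ 95  92  78  96 115 109 106 104 100 104 104 105  82  88  91  91]
 [ 98  97  81  97 116 121 122 113 100 105  86  88  84  91  92  92]
 [ 40  42  45  49  54  59  59  60  53  58  62  62  64  63  62  60]
 [ 77  75  67  70  98  43  24  37  35  34  34  34  40  33  85  88]]
```

Call:
drive_tool([
  {"dp": [-0.04, 0, 0.04], "roll": 0},
  {"dp": [-0.08, 0, 0.09], "roll": 0},
  {"dp": [-0.11, 0, 0.134], "roll": 0},
  {"dp": [-0.14, 0, 0.18], "roll": 0},
  {"dp": [-0.16, 0, 0.22], "roll": 0},
  {"dp": [-0.18, 0, 0.26], "roll": 0},
  {"dp": [-0.2, 0, 0.29], "roll": 0},
  {"dp": [-0.2, 0, 0.3], "roll": 0},
  {"dp": [-0.2, 0, 0.3], "roll": 0},
])

```text
clock: 48.72
tool_pos: [0.5776, 0.0482, 0.0738]
ee_rot: [0.0, 0.999, 0.037, -0.001]
contact_force: [0.1, -0.0, -0.2]
grip_width: 0.0004
grip_force: 0.0
```

```bash
python3 rail.py
```

```text
[[12.6 39.8]] 0.0738 [ 0.1 -0.  -0.2]
scene [0.  0.1 0.2 0.3 0.4 0.5 0.6 0.7 0.8 0.9 1.  1.1 1.2 1.3 1.4 1.5]
[[114 163 174 174 163 144 169 169 156 144 176 177 178 176 171 169]
 [153 174 166 159 132 155 156 169 146 151 159 154 155 155 155 155]
 [156 169 156 156 136 156 146 129 105 133 158 168 171 176 176 174]
 [158 169 166 116 100 104 103  91 107 150 177 181 181 182 181 177]
 [ 32  33  32  37  29  34  77 103 121 127 126 130 134 135 136 136]
 [ 52  27  29  54  79  87  98 109 115 119 133 135 135 134 135 138]]
top [0.  0.1 0.2 0.3 0.4 0.5 0.6 0.7 0.8 0.9 1.  1.1 1.2 1.3 1.4 1.5]
[[128 126 118 115 115 116 121  95 102 102  94 115 107  90  91  91]
 [129 121 106 100 100 100  98 100 110 112 112 106  82  89  92  92]
 [130 128 121 120 119 106 107 104 100 104 104 105  76  90  92  92]
 [131 130 124 121 122 122 122 114 100 104  86  89  75  92  92  93]
 [ 65  68  68  62  55  57  59  59  60  61  60  59  56  61  63  64]
 [ 33  26  31  35  34  34  35  34  36  38  53 115  97  87  86  88]]
```

Nearly shut. Press down gently in small steps until it stops.

Call:
drive_tool([
  {"dp": [-0.03, 0, 0.01], "roll": 0},
  {"dp": [-0.05, 0, 0.02], "roll": 0},
  {"dp": [-0.05, 0, 0.03], "roll": 0},
  {"dp": [-0.05, 0, 0.03], "roll": 0},
  {"dp": [-0.05, 0, 0.03], "roll": 0},
])

```text
clock: 49.23
tool_pos: [0.5726, 0.0479, 0.0722]
ee_rot: [0.0, 0.999, 0.037, 0.001]
contact_force: [-1.2, 0.2, 6.0]
grip_width: 0.0005
grip_force: 3.7
```

Call:
drive_tool([
  {"dp": [0, 0, 0.01], "roll": 0},
  {"dp": [0, 0, 0.02], "roll": 0},
  {"dp": [0, 0, 0.02], "roll": 0},
  {"dp": [0, 0, 0.02], "roll": 0},
])

```text
clock: 49.57
tool_pos: [0.5727, 0.0479, 0.072]
ee_rot: [0.0, 0.999, 0.037, 0.001]
contact_force: [-5.5, -0.1, 20.6]
grip_width: 0.0005
grip_force: 10.2
```

Hard stop at z = 72 mm, exactly the shut rail top. Retreat and verify.

Call:
drive_tool([
  {"dp": [0, 0, -0.1], "roll": 0},
  {"dp": [0, 0, -0.3], "roll": 0},
  {"dp": [0, 0, -0.6], "roll": 0},
  {"dp": [0, 0, -0.9], "roll": 0},
  {"dp": [0, 0, -1], "roll": 0},
  {"dp": [0, 0, -1], "roll": 0},
])

```text
clock: 50.07
tool_pos: [0.5743, 0.048, 0.1926]
ee_rot: [-0.0, 0.999, 0.037, 0.004]
contact_force: [-0.6, -0.1, 0.9]
grip_width: 0.0005
grip_force: 0.0
```

Call:
drive_tool([
  {"dp": [-0.25, 0, -0.2], "roll": 0},
  {"dp": [-0.5, 0, -0.4], "roll": 0},
  {"dp": [-0.75, 0.15, -0.6], "roll": 0},
  {"dp": [-1, 0.25, -0.75], "roll": 0},
  {"dp": [-1, 0.25, -0.75], "roll": 0},
  {"dp": [-1, 0.25, -0.75], "roll": 0},
  {"dp": [-1, 0.25, -0.75], "roll": 0},
])

```text
clock: 50.65
tool_pos: [0.4546, 0.0092, 0.2771]
ee_rot: [-0.0, 0.999, 0.037, -0.001]
contact_force: [0.3, 0.9, -0.3]
grip_width: 0.0007
grip_force: 0.0
```

```bash
python3 rail.py; python3 - <<'E'
from h import *
c=cam('wrist'); save(c,'end.png'); print(pose()[:3,3].round(3))
im=cv2.GaussianBlur(c['color'],(0,0),1).astype(int); h=im.max(2)<60; h[230:]=0
for q in blobs(h,60,3000): print('dark',q.min(0),q.max(0), loc(onz(c,[(q[:,0].mean(),q[:,1].max())],.068)).round(1))
locks(c,.02)
E
```

```text
[[-113.   10.]] 0.2771 [ 0.3  0.9 -0.3]
scene [0.  0.1 0.2 0.3 0.4 0.5 0.6 0.7 0.8 0.9 1.  1.1 1.2 1.3 1.4 1.5]
[[115 162 169 167 156 138 167 168 156 139 173 174 175 174 168 166]
 [153 171 161 155 128 160 165 167 142 146 156 153 152 153 152 153]
 [156 168 165 166 158 164 164 166 142 140 157 166 169 173 173 173]
 [155 170 170 146 149 169 171 169 145 141 170 179 180 179 179 175]
 [164 162 162 146 153 146 136 136 136 136 135 134 133 133 134 134]
 [153 162 157 138 135 135 134 135 135 135 133 133 133 132 133 136]]
top [0.  0.1 0.2 0.3 0.4 0.5 0.6 0.7 0.8 0.9 1.  1.1 1.2 1.3 1.4 1.5]
[[123 118 112 112 112 121 119  93  99  99  96 112 104  88  88  88]
 [126 113  98  98  98  95  96  99 107 109 109  98  80  87  90  89]
 [ 42  84 113 118 117 104 104 103  99 102 102 102  73  88  89  90]
 [ 47  63  63  57  54  53  49  63  59  55  49  87  74  89  91  90]
 [ 46  77 102 112 111 112 111 109  98 103 103 104  77  85  87  86]
 [130 127 111  99  99 100  97  96 100 104 115 115  95  85  85  87]]
[0.455 0.009 0.277]
dark [126. 152.] [135. 167.] [[-91.5 225.5]]
dark [ 46. 148.] [ 60. 163.] [[-86.1 315.5]]
dark [394. 106.] [412. 125.] [[-46.8 -77.7]]
dark [327. 106.] [339. 126.] [[-48.1  -1.8]]
dark [253. 106.] [270. 126.] [[-47.9  75.7]]
[481. 310.] [544. 352.] (array([ 0.25331674, -0.29142978]), -55.261619567871094, (82.80777740478516, 80.26441955566406))
[112. 140.] [152. 221.] (array([0.43257227, 0.2508627 ]), -2.9768600463867188, (101.86487579345703, 51.56287384033203))
[ 32. 138.] [ 89. 215.] (array([0.4302384 , 0.34826953]), 6.00819206237793, (101.07135009765625, 62.51667785644531))
[208.   0.] [457.  69.] (array([0.62162006, 0.0091584 ]), -85.65956401824951, (282.4377136230469, 75.14275360107422))
```

```bash
python3 -c "
from rig import *
print(job_done())"
```

```text
the job is handed in; nothing more can be done
None
```

The job is handed in at about 51 s on the robot's clock: both locks sit down on their posts, all three cartridges are home against their stops, and the cover was then swung fully shut, in that order. I checked each step by contact force and camera measurement; `job_done()` returned no score.

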